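Clear the cups, fetch the spoon from the lunch box drawer, and set the cups back

TASK

On the high-chair tray the steel straw cup and the ceramic egg cup stand in the way of the lunch box's drawer: first stand both of them on the grey silicone mat. Then pull the drawer all the way out, take the pink spoon from it and lay it lengthwise in the middle of the white spoon rest, push the drawer fully shut, and put each cup back upright on the spot where it stood at the start. Never tip a cup over or bump it with the drawer, and leave the snack pot and the teething ring where they are.

Things in the scene. Friction and masses are not known exactly. Their poses are not given: they have to be found in the camera images.
- straw_cup: Small steel straw cup, loose, 100 to 220 g: upright cylinder 56 mm in diameter and 79 mm high, closed by a grey lid 58 mm in diameter up to 89 mm; a 7 mm straw leans out of the lid up to 110 mm. Origin: centre of its underside, z up. Stands in front of the drawer at the start, to the left or right of the egg cup.
- egg_cup: White ceramic egg cup, empty, loose, about 90 g, 64 mm high: foot 44 mm in diameter, waist 23 mm at a height of 15 mm, bowl widening to 48 mm in diameter, straight-sided from 52 to 64 mm high. Origin: centre of its underside, z up. Stands beside the straw cup in front of the drawer at the start.
- spoon: Pale pink silicone baby spoon, loose, 30 g, 135 mm long, 10 mm high, flat below. Origin: underside, middle of its length; x along it to the bowl, z up. Handle x = -67 to +36 mm (14 mm wide, from x = -12 on 11 mm), round bowl 29 mm across at x = +53 mm. Lies crosswise in the drawer, 31 to 43 mm behind the inner face of its front; with the drawer fully out it can be pinched across its middle.
- mat: Grey silicone mat fixed on one side of the tray, 200 mm (its x) by 100 mm (its y), 3 mm thick: the side area, with room for both cups one behind the other along x. Origin: centre of its underside, on the tray; z up.
- spoon_rest: White ceramic spoon rest fixed on the other side of the tray: shallow oblong dish with round ends, 180 mm long (its x) by 66 mm wide (its y), floor 4 mm and rim 7 mm above the tray. Origin: centre of its underside, on the tray; z up. The spoon lies in it along x, either way round.
- lunch_box: Cream lunch box with a sage green lid, stuck to the tray by its suction foot: 130 mm deep (its x), 180 mm wide (its y), 60 mm high. Origin: centre of its underside, on the tray (the tray's top is level, with a rim 9 mm high round its edge); -x points to the drawer side, towards the robot.
- lunch_drawer (a joint): Drawer in the box's lower tier, in m: 0 shut, 0.105 fully out at its stop; slides along the box's -x, starts ajar at 0.055 to 0.065, 1 to 2 N of friction, stays where left. Front 167 mm wide, 6 mm thick, top 40 mm above the tray, outer face 65 mm from the box's origin when shut. Floor 8 mm above the tray, side and back walls 35 mm.
- drawer_handle (a point): Middle of the drawer's bow handle: a bar 80 mm long (along the box's y), 9 mm thick, 12 mm high; this point is 32 mm in front of the drawer's outer face and 30 mm above the tray, with a clear gap of 27 mm between bar and drawer front. Two struts, 36 mm either side of the middle, join it to the drawer. Moves with the drawer; axes as the box's.
- snack_pot: Bystander: cream pot with a wooden lid, 56 mm in diameter, 43 mm high, loose, in a rear corner of the tray. Origin: centre of its underside.
- teether: Bystander: flat wooden teething ring, 56 mm outer diameter, 13 mm thick, loose, in the other rear corner of the tray. Origin: centre of its underside.
There are look-alikes about, which are no part of the job. There is more than one size of the spoon; the job needs the smaller. Several things have the shape of the egg_cup; the one meant has the colours described above.

How it is judged:
On the way, in this order (a step that is already met when the one before it is completed fails the run):
1. both cups stand upright on the mat, released (x of straw_cup in the frame of mat between -0.09 and 0.09 m and y of straw_cup in the frame of mat between -0.045 and 0.045 m and z of straw_cup in the frame of mat between -0.002 and 0.007 m and angle between each of straw_cup, egg_cup's own z axis and vertical below 0.1 rad and contact force between each of straw_cup, egg_cup and the fingers below 0.1 N and linear speed of each of straw_cup, egg_cup below 0.02 m/s and x of egg_cup in the frame of mat between -0.09 and 0.09 m and y of egg_cup in the frame of mat between -0.045 and 0.045 m and z of egg_cup in the frame of mat between -0.002 and 0.007 m), for 0.2 s.
2. the drawer is pulled all the way out (value of joint lunch_drawer above 0.095 m), for 0.1 s.
3. the spoon lies lengthwise in the middle of the spoon rest, released (horizontal distance between spoon and spoon_rest below 0.015 m and angle between the x axis of spoon and the x axis of spoon_rest, either way round below 0.22 rad and z of spoon in the frame of spoon_rest between 0.001 and 0.01 m and contact force between spoon and the fingers below 0.1 N and linear speed of spoon below 0.02 m/s), for 0.2 s.
4. the drawer is shut (value of joint lunch_drawer below 0.008 m), for 0.2 s.
At the end, for the whole second after the job is handed in: The spoon lies in the spoon rest within 15 mm of its middle and 12 degrees of its length, the drawer is shut to within 8 mm, and the straw cup and the egg cup stand upright, each within 15 mm of where it stood at the start; all are released and at rest (all of step 3 and value of joint lunch_drawer below 0.008 m and distance of each of straw_cup, egg_cup from where it was at the start of the episode below 0.015 m and angle between each of straw_cup, egg_cup's own z axis and vertical below 0.1 rad and contact force between each of straw_cup, egg_cup and the fingers below 0.1 N and linear speed of each of straw_cup, egg_cup below 0.02 m/s); the robot touches nothing.
It fails at once if a cup tipped over (angle between any of straw_cup, egg_cup's own z axis and vertical above 0.6 rad).
It fails at once if a cup bumped by the drawer or against the lunch box (contact force between any of straw_cup, egg_cup and lunch_box above 3 N).
It fails at once if the snack pot or the teething ring moved by more than 20 mm (distance of any of snack_pot, teether from where it was at the start of the episode above 0.02 m).
It also fails if it takes over 152 s, if anything falls off the work surface, if the arm or the gripper's body presses on something with over 40 N, if the wrist force passes 120 N, or if a joint passes its speed limit or range.

ROBOT

A 7-joint arm with a two-finger parallel gripper is mounted at the origin on the work surface. World frame = base frame: x ahead of the robot, y to its left, z up, the work surface at z = 0. Lengths are in m, angles in rad, forces in N, time in s.
With the tool pointing down it reaches from about 0.4 to 0.85 m from the base axis. Payload 4.5 kg.
Tool frame: the origin (TCP) lies at the very end of the fingers, on their centre line; the grasp point (between the pads) lies 19 mm behind it; z points along the fingers, y is the direction in which the jaws open and shut (so a half turn about z gives the same grasp; the last joint's range is limited). The gripper opens to 85 mm and grips with 20 to 120 N. Pads are 22 mm wide; open, the fingers measure 114 mm over their backs; the gripper's body (76 mm by 85 mm) begins 54 mm behind the grasp point. The pads swing forward as they close: fully open they stand 13 mm farther back than shut.
Start: joints at [1.175, 0.689, -0.195, 1.565, 0.157, 0.902, -0.215], TCP at [0.26, -0.568, 0.231] pointing down, gripper open.
Joint ranges: [-3.01, 3.01], [-0.46, 2.08], [-1.47, 1.51], [0.13, 2.56], [-1, 4.14], [0.04, 2.09], [-2.66, 2.66]. Speed limits (rad/s): [2.57, 2.57, 3.14, 3.14, 3.14, 3.14, 3.14].

INTERFACE

Orientations are given as a unit quaternion [x, y, z, w].
In Python, from station import robot gives the robot as it stands.
- The arm moves only by the tool arm_command, never from a script. Its argument "rows" is one flat list of numbers, 7 for each row, row after row: the gripper's target within -1 to 1 (shut at 1, half-way at 0, fully open at -1), then the shift along the world's x, y, z in units of 25 mm (1.0 is 25 mm), then the turn, a rotation vector about the world's x, y, z in units of 5 degrees (1.0 is 5 degrees). A call has 1 to 20 rows; each row shifts and turns the commanded pose from where the row before left it; what a row does not reach is not made up. A row lasts 1/12 s, in which the tool goes at most 41.7 mm and 7.16 degrees, less where a joint would pass 70% of its speed; a pose out of reach is approached as far as the arm can. A call is refused whole if a number of a shift passes 1 or a number of a turn 1, either way. A call with a gripper value outside its range is refused whole. The fingers move at their own pace and stop on an object; "grip_force" is the grip in N (left out, the last holds). Time passes only in rows, so rows that do not move let the fingers close. It gives the time, the measured TCP pose, the force and the opening at its end, in the units of the state.
- robot.read_state(): the state, without advancing time (a new reading comes with each control period).
- robot.read_camera(name): name is "side" or "top" or "wrist"; returns the picture (384x512x3 uint8, red, green, blue); there is no depth.
- robot.calibration(name): a dict with "fx", "fy", "cx", "cy" (pixels), "extrinsics" (4x4, takes a point from camera to world coordinates). Camera axes: x right, y down, z forward; pixel columns grow to the right and rows downward; lengths in m; the calibration is good to about 2 mm. A picture is of the moment at which its call begins: read the wrist's pose just before it. calibration takes no time and is no camera call; for the wrist camera it gives the pose at the moment of the call.
- robot.hand_in(): hands the job in, once; it reports no verdict.
The state is a dict: "t": time; "joints": joint angles; "joint_velocities": joint speeds; "effort": joint torques, N m; "eef_pos": TCP position; "ee_rot": TCP orientation; "wrist_force": force on the tool from outside, world axes, zero at the start; "ft_torque": the same for the moment, N m; "grip_width": finger opening in m.
Only numpy, scipy, OpenCV 4.12 (cv2) and the standard library are available. Lean on these libraries where they do the work, as an engineer would, in place of code of your own. Each camera call takes 0.05 s, during which the arm holds its last target.

## Working session

There is one attempt and no reset: what is moved stays moved. The work goes in short steps, Python scripts to look and compute and a tool call to move; the robot and the scene stay as the last step left them, time stands still between calls to the robot, and variables do not carry over. Pictures are saved under pics/ and viewed, and the job is handed in when it is done.

Besides the shell and the picture viewer there is one more tool, called after "Emit:" in YAML: its name, and indented under it one key for each argument. arm_command: Moves the arm, as the interface text tells. Its arguments: {"type":"object","properties":{"rows":{"type":"array"},"grip_force":{"type":"number"}},"required":["rows"]}

```bash
mkdir -p pics; ls; python3 - <<'E'
from station import robot
import cv2
s=robot.read_state();print(s['t'],s['eef_pos'],s['ee_rot'],s['grip_width'],s['wrist_force'])
for n in ['top','side','wrist']:
    c=robot.calibration(n);print(n,c)
    cv2.imwrite(f'pics/{n}0.png',robot.read_camera(n)[:,:,::-1])
E
```

```text
pics
0.0 [ 0.26009461 -0.56755515  0.23045847] [ 9.76991151e-01  2.13277653e-01 -2.59176789e-04 -9.30621672e-04] 0.08559820402907 [-0.16564553  0.69245117  0.16345307]
top {'fx': 498.1574435354547, 'fy': 498.1574435354547, 'cx': 254.6488882638031, 'cy': 192.2325515924483, 'extrinsics': array([[-0.04776612, -0.97406955,  0.22114908,  0.18317864],
       [-0.99885479,  0.04718772, -0.00790097,  0.04699572],
       [-0.00273943, -0.22127322, -0.97520801,  1.36584462],
       [ 0.        ,  0.        ,  0.        ,  1.        ]])}
side {'fx': 409.4141158263862, 'fy': 409.4141158263862, 'cx': 251.76050578881245, 'cy': 193.70606267861473, 'extrinsics': array([[-0.99513066, -0.07062541,  0.06875331,  0.37766061],
       [-0.09600774,  0.53670591, -0.8382895 ,  0.95262885],
       [ 0.02230423, -0.84080843, -0.54087309,  0.66548562],
       [ 0.        ,  0.        ,  0.        ,  1.        ]])}
wrist {'fx': 280.5645629965838, 'fy': 280.5645629965838, 'cx': 253.4345157856591, 'cy': 188.09287116611375, 'extrinsics': array([[ 0.41683152, -0.86276931, -0.28614786,  0.33330591],
       [-0.90898069, -0.39645627, -0.12874986, -0.53383243],
       [-0.00236368,  0.31376988, -0.94949612,  0.37384336],
       [ 0.        ,  0.        ,  0.        ,  1.        ]])}
```

View pics/top0.png

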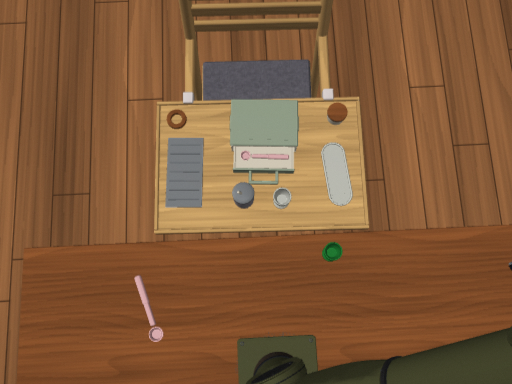

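View pics/side0.png

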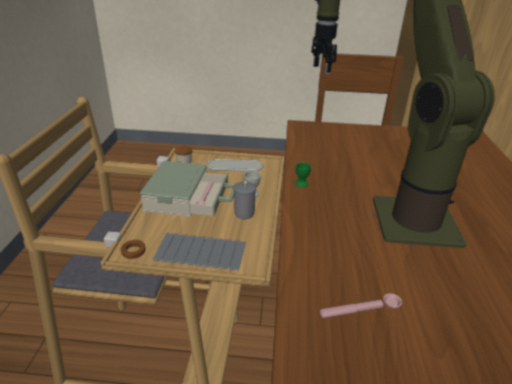

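```bash
python3 - <<'E'
import cv2
a=cv2.imread('pics/top0.png')
cv2.imwrite('pics/top0c.png',cv2.resize(a[60:330,130:420],None,fx=2.2,fy=2.2,interpolation=cv2.INTER_CUBIC))
E
```

```text
(no output)
```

View pics/top0c.png

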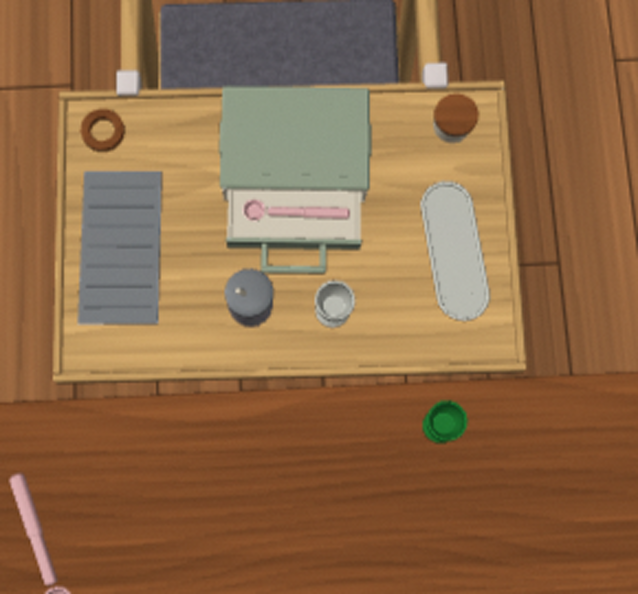

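Candidates: egg cup is the white one at top (282,198), not the green one on the table (332,252). Spoon is the small one in the drawer at (264,156), not the large one on the table (148,310). The straw cup at (244,194) has no rival. Measuring next.

```bash
cat > h.py <<'E'
import numpy as np,cv2
def ray(c,p):
    d=np.array([(p[0]-c['cx'])/c['fx'],(p[1]-c['cy'])/c['fy'],1.]);E=c['extrinsics']
    return E[:3,3],E[:3,:3]@d
def onz(c,p,z):
    o,d=ray(c,p);return (o+d*(z-o[2])/d[2])
def tri(c1,p1,c2,p2):
    o1,d1=ray(c1,p1);o2,d2=ray(c2,p2)
    A=np.stack([d1,-d2],1);t=np.linalg.lstsq(A,o2-o1,rcond=None)[0]
    a=o1+d1*t[0];b=o2+d2*t[1];return (a+b)/2,np.linalg.norm(a-b)
def proj(c,P):
    E=c['extrinsics'];q=E[:3,:3].T@(np.array(P)-E[:3,3]);return c['cx']+c['fx']*q[0]/q[2],c['cy']+c['fy']*q[1]/q[2]
E
python3 - <<'E'
import cv2
a=cv2.imread('pics/side0.png')
cv2.imwrite('pics/side0c.png',cv2.resize(a[140:280,110:290],None,fx=4.2,fy=4.2,interpolation=cv2.INTER_CUBIC))
a=cv2.imread('pics/top0.png')
cv2.imwrite('pics/top0d.png',cv2.resize(a[95:240,150:370],None,fx=3.6,fy=3.6,interpolation=cv2.INTER_CUBIC))
from h import *
from station import robot
hsv=cv2.cvtColor(a,cv2.COLOR_BGR2HSV)
for p in [(185,170),(340,180),(264,120),(283,200),(244,190),(264,156),(310,200)]: print(p,hsv[p[1],p[0]],a[p[1],p[0]])
E
```

```text
(185, 170) [108  11 121] [121 118 116]
(340, 180) [ 33  12 185] [176 185 184]
(264, 120) [ 48  33 155] [135 155 143]
(283, 200) [ 30  14 185] [175 185 185]
(244, 190) [102  10 123] [123 121 118]
(264, 156) [178  56 208] [165 162 208]
(310, 200) [ 18 129 188] [ 93 150 188]
```

View pics/side0c.png

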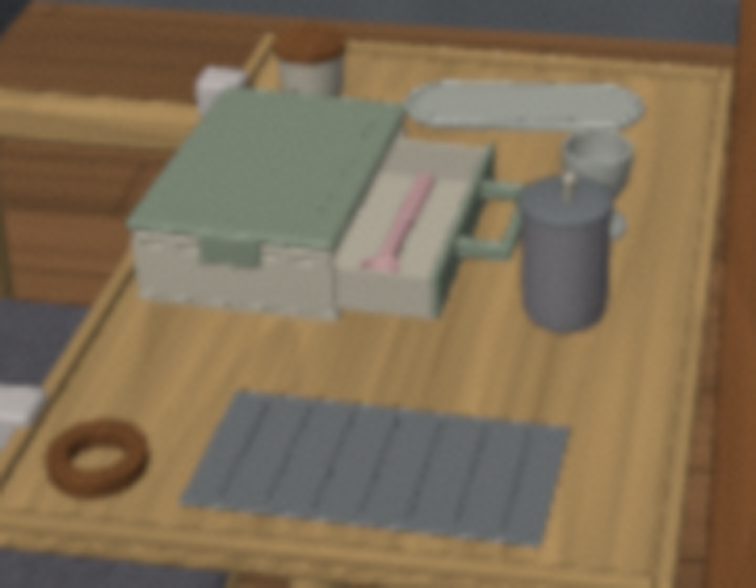

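View pics/top0d.png

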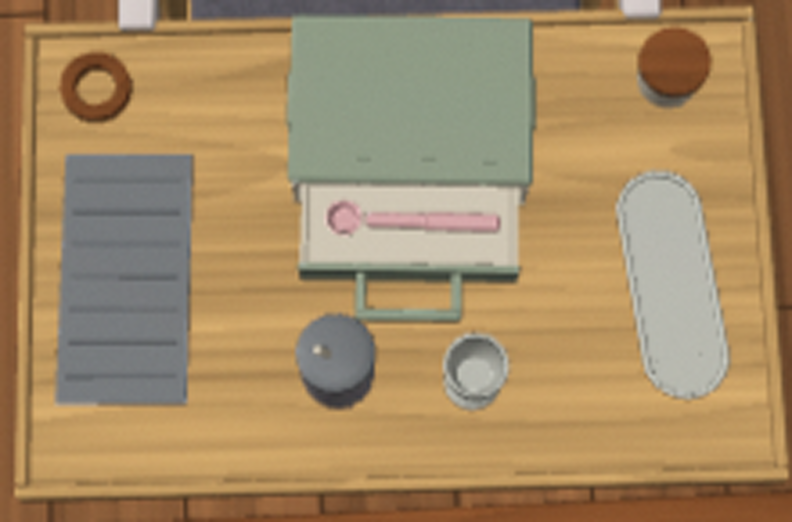

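```bash
python3 - <<'E'
from h import *
from station import robot
T=robot.calibration('top');S=robot.calibration('side')
t=lambda x,y:(150+(x+.5)/3.6-.5,95+(y+.5)/3.6-.5); s=lambda x,y:(110+(x+.5)/4.2-.5,140+(y+.5)/4.2-.5)
for n,a,b in [('m+-',(193,155),(242,390)),('m--',(187,404),(570,428)),('m-+',(57,404),(545,543)),('m++',(66,155),(185,505)),
 ('lidfront-',(530,182),(405,105)),('lidfront+',(289,180),(335,240)),('ring',(97,87),(97,457)),('hand +',(358,319),(510,250)),('hand-',(460,319),(520,190)),('strawtip',(318,350),(568,175))]:
    p,e=tri(T,t(*a),S,s(*b));print(n,p.round(4),round(e,4))
# colour masks
a=cv2.imread('pics/top0.png');hsv=cv2.cvtColor(a,cv2.COLOR_BGR2HSV)
def big(m,roi):
    x0,y0,x1,y1=roi;z=np.zeros_like(m);z[y0:y1,x0:x1]=m[y0:y1,x0:x1]
    z=cv2.morphologyEx(z,cv2.MORPH_CLOSE,np.ones((3,3)))
    c=max(cv2.findContours(z,0,2)[0],key=cv2.contourArea);return c
mm=cv2.inRange(hsv,(90,0,80),(130,60,150))
print('mat',cv2.minAreaRect(big(mm,(160,130,210,215))))
rr=cv2.inRange(hsv,(0,0,140),(179,45,255)); c=big(rr,(315,135,360,215));print('rest',cv2.minAreaRect(c))
c=big(rr,(265,180,300,215));print('egg',cv2.boundingRect(c),cv2.minAreaRect(c))
c=big(mm,(225,175,262,215));print('straw',cv2.boundingRect(c))
print('pink',cv2.minAreaRect(big(cv2.inRange(hsv,(165,40,120),(179,255,255)),(230,140,300,170))))
E
```

```text
m+- [0.6498 0.1733 0.031 ] 0.0011
m-- [0.4528 0.183  0.0296] 0.0011
m-+ [0.4563 0.2813 0.0315] 0.0008
m++ [0.6546 0.2729 0.0294] 0.0021
lidfront- [ 0.5981 -0.083   0.0867] 0.0015
lidfront+ [0.6069 0.0967 0.0905] 0.0008
ring [0.7098 0.2472 0.0352] 0.0017
hand + [0.5057 0.0502 0.0611] 0.0021
hand- [ 0.5063 -0.0264  0.058 ] 0.009
strawtip [0.4662 0.0791 0.137 ] 0.0026
mat ((184.32479858398438, 171.5081329345703), (35.014060974121094, 67.87879180908203), 1.4320961236953735)
rest ((336.4261779785156, 173.74832153320312), (63.141998291015625, 23.518945693969727), 79.99201965332031)
egg (273, 188, 18, 21) ((281.0, 197.5), (17.677669525146484, 19.091880798339844), 45.0)
straw (233, 183, 21, 21)
pink ((265.0, 154.5), (7.0, 46.0), 90.0)
```

```bash
python3 - <<'E'
from h import *
from station import robot
T=robot.calibration('top');S=robot.calibration('side')
t=lambda x,y:(150+(x+.5)/3.6-.5,95+(y+.5)/3.6-.5); s=lambda x,y:(110+(x+.5)/4.2-.5,140+(y+.5)/4.2-.5)
z0=0.0275
f=lambda n,p,h:print(n,onz(T,p,z0+h).round(4)[:2])
f('straw lid',t(336,354),.089); f('straw box',(243,193),.089)
for p in [(296,354),(376,354),(336,314),(336,394)]: f('lid edge',t(*p),.089)
f('egg',t(475,364),.064)
for p in [(443,364),(508,364),(475,333),(475,396)]: f('egg edge',t(*p),.064)
f('rest',(336.426,173.748),.006)
a=np.array([np.cos(np.radians(80)),np.sin(np.radians(80))]);f('rest e1',np.array([336.426,173.748])+31.5*a,.006);f('rest e2',np.array([336.426,173.748])-31.5*a,.006)
f('pot',t(674,62),.043)
for p in [(289,180),(530,182),(532,17),(292,17)]: f('lid',t(*p),.06)
f('spoon bowl',t(345,217),.018);f('spoon end',t(498,222),.018)
f('front +',t(300,268),.04);f('front -',t(519,268),.04)
f('hand +',t(358,319),.036);f('hand -',t(460,319),.036)
f('mat',(184.325,171.508),.003)
E
```

```text
straw lid [0.466 0.067]
straw box [0.4659 0.0669]
lid edge [0.4674 0.0955]
lid edge [0.4646 0.0384]
lid edge [0.4954 0.0657]
lid edge [0.4369 0.0682]
egg [ 0.4593 -0.0333]
egg edge [ 0.4604 -0.0101]
egg edge [ 0.4582 -0.0573]
egg edge [ 0.4825 -0.0347]
egg edge [ 0.4356 -0.0319]
rest [ 0.5267 -0.1921]
rest e1 [ 0.4388 -0.1997]
rest e2 [ 0.6172 -0.1844]
pot [ 0.6936 -0.2016]
lid [0.6074 0.0968]
lid [ 0.5971 -0.0829]
lid [ 0.7287 -0.0932]
lid [0.7376 0.0897]
spoon bowl [0.5895 0.0566]
spoon end [ 0.5798 -0.0605]
front + [0.5445 0.0919]
front - [ 0.5365 -0.0722]
hand + [0.504  0.0502]
hand - [ 0.5003 -0.0259]
mat [0.5544 0.2284]
```

Emit:
arm_command:
  rows: [-1,0.4,1,0,0,0,-0.25,-1,0.4,1,0,0,0,-0.25,-1,0.4,1,0,0,0,-0.25,-1,0.4,1,0,0,0,-0.25,-1,0.4,1,0,0,0,-0.25,-1,0.4,1,0,0,0,-0.25,-1,0.4,1,0,0,0,-0.25,-1,0.4,1,0,0,0,-0.25,-1,0.4,1,0,0,0,-0.25,-1,0.4,1,0,0,0,-0.25,-1,0.4,1,0,0,0,-0.25,-1,0.4,1,0,0,0,-0.25,-1,0.4,1,0,0,0,-0.25,-1,0.4,1,0,0,0,-0.25,-1,0.4,1,0,0,0,-0.25,-1,0.4,1,0,0,0,-0.25,-1,0.4,1,0,0,0,-0.25,-1,0.4,1,0,0,0,-0.25,-1,0.4,1,0,0,0,-0.25,-1,0.4,1,0,0,0,-0.25]
  grip_force: 25

```text
t: 1.82
eef_pos: [0.4607, -0.0668, 0.2312]
ee_rot: [1.0, -0.004, -0.0, 0.0]
wrist_force: [0.7, 0.0, -0.6]
grip_width: 0.0856
```

```bash
cat > st.py <<'E'
from station import robot
from scipy.spatial.transform import Rotation as R
import numpy as np
def show():
    s=robot.read_state();r=R.from_quat(s['ee_rot']).as_matrix()
    print('t',round(s['t'],2),'p',s['eef_pos'].round(4),'yaw_y',round(np.degrees(np.arctan2(r[1,1],r[0,1])),2),'zt',r[:,2].round(3),'w',round(s['grip_width'],4),'F',s['wrist_force'].round(1),'j',s['joints'].round(2));return s
if __name__=='__main__': show()
E
python3 - <<'E'
from st import *;import cv2
show();cv2.imwrite('pics/w1.png',robot.read_camera('wrist')[:,:,::-1])
E
```

```text
t 1.82 p [ 0.4607 -0.0668  0.2312] yaw_y -90.43 zt [-0. -0. -1.] w 0.0856 F [ 0.7  0.  -0.6] j [ 0.05  0.49 -0.01  2.04  0.01  0.62 -1.54]
```

View pics/w1.png

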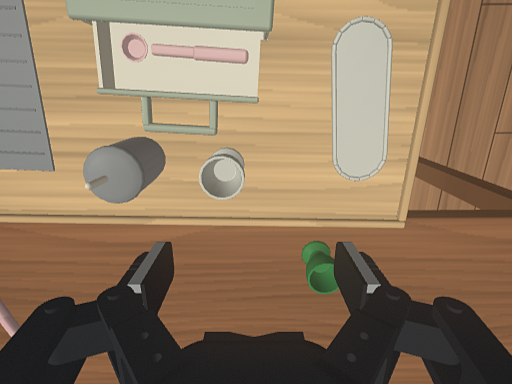

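The wrist view shows the straw cup's lid at about (114,174), the egg rim at (222,177), the small spoon across the drawer from (135,47) to (246,56), and the rest's ends at (361,17) and (358,180). I'll cross-check these against the top view.

```bash
python3 - <<'E'
from h import *
from station import robot
W=robot.calibration('wrist');z0=.0275
f=lambda n,p,h:print(n,onz(W,p,z0+h).round(4)[:2])
f('lid',(114,174),.089);f('tip',(87,185),.11);f('egg rim',(222,177),.064);f('egg foot',(230,160),.0);f('egg rim edges',(200,177),.064);f('e',(244,177),.064)
f('rest',(360.5,98),.006);f('rest up',(361,17),.007);f('rest dn',(358,180),.007)
f('bar-',(214,130),.036);f('bar+',(146,126),.036)
f('bowl',(135,47),.018);f('end',(246,57),.018);f('mat c',(54,170),.003);f('tray edge',(300,220),.009)
E
```

```text
lid [0.4728 0.0742]
tip [0.4684 0.0889]
egg rim [ 0.4629 -0.026 ]
egg foot [ 0.467 -0.029]
egg rim edges [ 0.4629 -0.0029]
e [ 0.4629 -0.0491]
rest [ 0.5416 -0.1824]
rest up [ 0.6235 -0.1729]
rest dn [ 0.443  -0.1906]
bar- [ 0.5084 -0.0157]
bar+ [0.5126 0.0584]
bowl [0.5932 0.0672]
end [ 0.5834 -0.0507]
mat c [0.4544 0.1946]
tray edge [ 0.3886 -0.12  ]
```

```bash
python3 - <<'E'
from st import *;import cv2
from h import *
show();W=robot.calibration('wrist');im=robot.read_camera('wrist')[:,:,::-1];cv2.imwrite('pics/w2.png',im);s=show()
r=R.from_quat(s['ee_rot']).as_matrix();print('cam in tool',(r.T@(W['extrinsics'][:3,3]-s['eef_pos'])).round(4))
cv2.imwrite('pics/w2c.png',cv2.resize(im[0:230,50:430],None,fx=2,fy=2,interpolation=cv2.INTER_CUBIC))
E
```

```text
t 1.87 p [ 0.4635 -0.0602  0.2313] yaw_y -89.99 zt [ 0.003  0.004 -1.   ] w 0.0856 F [1.3 5.  0.3] j [ 0.04  0.49 -0.01  2.03  0.    0.62 -1.54]
t 1.92 p [ 0.4625 -0.0629  0.2313] yaw_y -89.91 zt [ 0.002  0.003 -1.   ] w 0.0853 F [-0.7 -0.6  0. ] j [ 0.05  0.49 -0.01  2.03  0.    0.62 -1.54]
cam in tool [ 0.0813 -0.0026 -0.1434]
```

View pics/w2c.png

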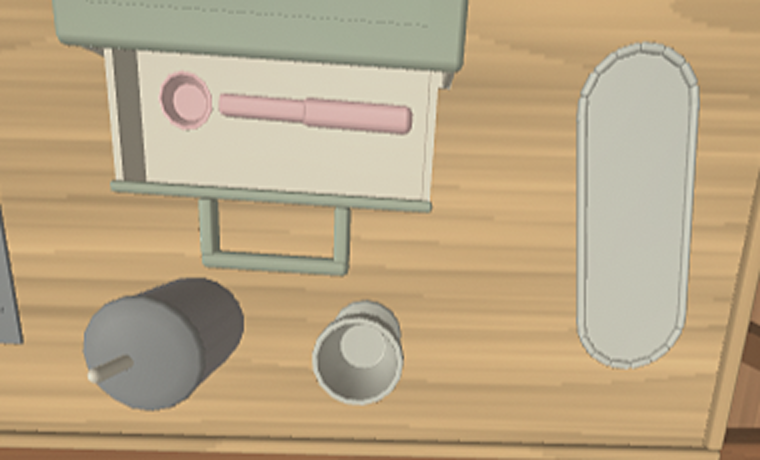

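The arm was still settling. I'll move over the straw cup, hold, and measure again.

Emit:
arm_command:
  rows: [-1,0,0.8,0,0,0,0,-1,0,0.8,0,0,0,0,-1,0,0.8,0,0,0,0,-1,0,0.5,0,0,0,0,-1,0,0.3,0,0,0,0,-1,0,0,0,0,0,0,-1,0,0,0,0,0,0,-1,0,0,0,0,0,0,-1,0,0,0,0,0,0]

```text
t: 2.67
eef_pos: [0.4604, 0.0105, 0.2313]
ee_rot: [1.0, -0.004, -0.0, 0.0]
wrist_force: [-0.7, 1.0, 0.4]
grip_width: 0.0856
```

```bash
python3 - <<'E'
from st import *;import cv2
from h import *
show();W=robot.calibration('wrist');im=robot.read_camera('wrist')[:,:,::-1];cv2.imwrite('pics/w3.png',im);show()
np.save('W3.npy',W['extrinsics'])
cv2.imwrite('pics/w3c.png',cv2.resize(im[0:230,100:480],None,fx=2,fy=2,interpolation=cv2.INTER_CUBIC))
E
```

```text
t 2.67 p [0.4604 0.0105 0.2313] yaw_y -90.49 zt [-0.    -0.001 -1.   ] w 0.0856 F [-0.7  1.   0.4] j [-0.13  0.48  0.01  2.05 -0.    0.61 -1.7 ]
t 2.72 p [0.4604 0.0106 0.2313] yaw_y -90.49 zt [-0.    -0.001 -1.   ] w 0.0853 F [-0.5 -0.5  0.1] j [-0.13  0.48  0.01  2.05 -0.    0.61 -1.7 ]
```

View pics/w3c.png

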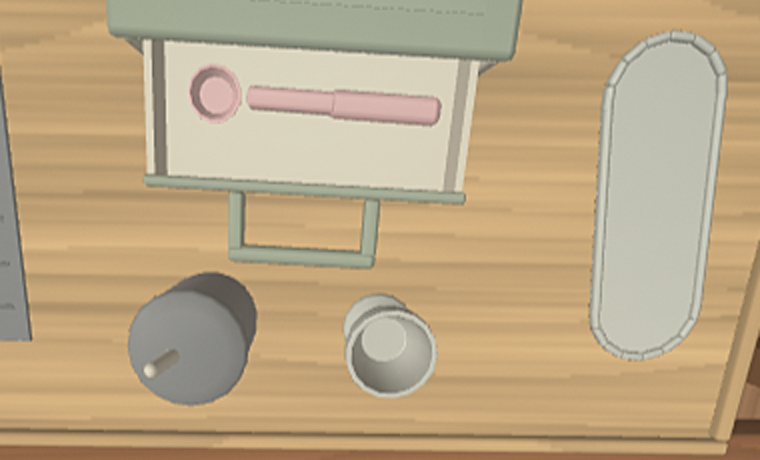

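```bash
python3 - <<'E'
from h import *
from station import robot
W=robot.calibration('wrist');W['extrinsics']=np.load('W3.npy');z0=.0275
f=lambda n,p,h:print(n,onz(W,(100+(p[0]+.5)/2-.5,(p[1]+.5)/2-.5),z0+h).round(4)[:2])
f('lid',(189,347),.089);f('l',(129,347),.089);f('r',(249,347),.089);f('u',(189,290),.089);f('d',(189,405),.089);f('tip',(150,371),.11)
f('egg rim',(390,351),.064);f('l',(344,351),.064);f('r',(436,351),.064)
f('egg foot-back',(376,295),.0)
f('rest up',(678,31),.007);f('rest dn',(637,360),.007)
f('bar-',(372,258),.036);f('bar+',(232,250),.036)
f('front-',(462,197),.04);f('front+',(147,181),.04)
f('bowl',(215,93),.018);f('end',(440,108),.018);f('lidL',(110,25),.06);f('lidR',(516,55),.06)
E
```

```text
lid [0.4708 0.0672]
l [0.471  0.0958]
r [0.4705 0.0387]
u [0.498  0.0652]
d [0.4412 0.0694]
tip [0.4656 0.0807]
egg rim [ 0.4609 -0.0323]
l [ 0.4611 -0.0082]
r [ 0.4607 -0.0564]
egg foot-back [ 0.4791 -0.0318]
rest up [ 0.6197 -0.1869]
rest dn [ 0.4376 -0.1972]
bar- [ 0.5058 -0.0247]
bar+ [0.5107 0.0515]
front- [ 0.5372 -0.0703]
front+ [0.5464 0.0931]
bowl [0.5905 0.0587]
end [ 0.5822 -0.0608]
lidL [0.6119 0.0978]
lidR [ 0.5985 -0.0847]
```

Emit:
arm_command:
  rows: [-1,0.1,0.75,0,0,0,0,-1,0.1,0.75,0,0,0,0,-1,0.1,0.75,0,0,0,0,-1,0,0,0,0,0,0,-1,0,0,0,0,0,0,-1,0,0,-0.7,0,0,0,-1,0,0,-0.7,0,0,0,-1,0,0,-0.7,0,0,0,-1,0,0,-0.7,0,0,0,-1,0,0,-0.7,0,0,0,-1,0,0,-0.7,0,0,0,-1,0,0,-0.7,0,0,0,-1,0,0,-0.7,0,0,0,-1,0,0,-0.5,0,0,0,-1,0,0,-0.3,0,0,0,-1,0,0,0,0,0,0,-1,0,0,0,0,0,0]

```text
t: 4.13
eef_pos: [0.4679, 0.0671, 0.0714]
ee_rot: [1.0, -0.004, -0.0, 0.0]
wrist_force: [-0.3, 0.1, -0.2]
grip_width: 0.0856
```

```bash
python3 - <<'E'
from st import *;import cv2
show();im=robot.read_camera('side')[:,:,::-1]
cv2.imwrite('pics/s4.png',cv2.resize(im[100:240,170:310],None,fx=4,fy=4,interpolation=cv2.INTER_CUBIC))
im=robot.read_camera('wrist')[:,:,::-1];cv2.imwrite('pics/w4.png',im)
E
```

```text
t 4.13 p [0.4679 0.0671 0.0714] yaw_y -90.45 zt [-0.    -0.001 -1.   ] w 0.0856 F [-0.3  0.1 -0.2] j [-0.24  0.79  0.    2.15 -0.01  0.2  -1.81]
```

View pics/s4.png

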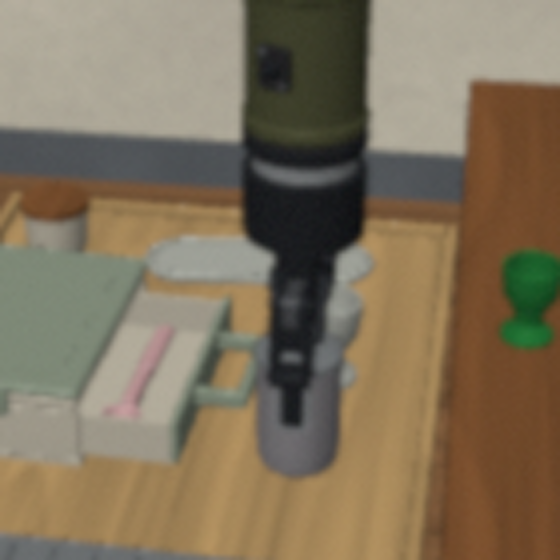

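View pics/w4.png

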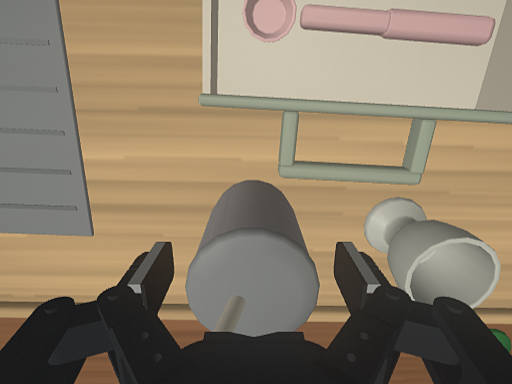

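Between the fingers the cup is centred (lid at x≈252, pads at 172 and 335). Closing, then lifting.

Emit:
arm_command:
  rows: [0,0,0,0,0,0,0,0.5,0,0,0,0,0,0,1,0,0,0,0,0,0,1,0,0,0,0,0,0,1,0,0,0,0,0,0,1,0,0,0,0,0,0,1,0,0,0,0,0,0,1,0,0,0,0,0,0,1,0,0,0.2,0,0,0,1,0,0,0.3,0,0,0,1,0,0,0.3,0,0,0,1,0,0,0,0,0,0]
  grip_force: 30

```text
t: 5.23
eef_pos: [0.4687, 0.0682, 0.0928]
ee_rot: [1.0, -0.003, 0.001, -0.0]
wrist_force: [0.1, -0.3, -0.7]
grip_width: 0.0558
```

```bash
python3 - <<'E'
from st import *;import cv2
show()
im=robot.read_camera('wrist')[:,:,::-1];cv2.imwrite('pics/w5.png',im)
E
```

```text
t 5.23 p [0.4687 0.0682 0.0928] yaw_y -90.38 zt [ 0.002  0.    -1.   ] w 0.0558 F [ 0.1 -0.3 -0.7] j [-0.24  0.75  0.    2.14 -0.01  0.25 -1.81]
```

View pics/w5.png

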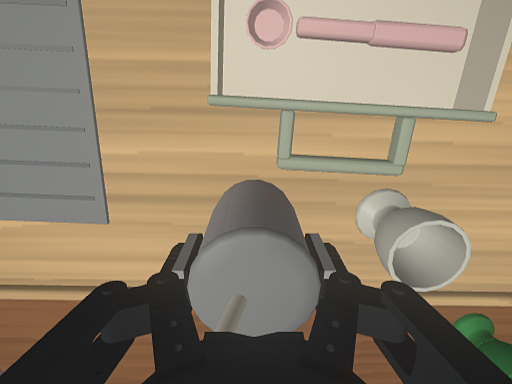

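Emit:
arm_command:
  rows: [1,0,0.2,0.6,0,0,0,1,0,0.4,0.7,0,0,0,1,0.1,0.6,0.6,0,0,0,1,0.3,0.7,0,0,0,0,1,0.5,0.7,0,0,0,0,1,0.7,0.7,0,0,0,0,1,0.7,0.7,0,0,0,0,1,0.7,0.7,0,0,0,0,1,0.7,0.7,0,0,0,0,1,0.7,0.4,0,0,0,0,1,0.5,0.3,0,0,0,0,1,0.3,0.2,0,0,0,0,1,0,0,0,0,0,0,1,0,0,0,0,0,0,1,0,0,0,0,0,0,1,0,0,0,0,0,0]

```text
t: 6.62
eef_pos: [0.5969, 0.2248, 0.1386]
ee_rot: [1.0, -0.003, -0.001, 0.0]
wrist_force: [0.3, -0.1, -2.6]
grip_width: 0.0559
```

```bash
python3 - <<'E'
from st import *;import cv2
from h import *
show();W=robot.calibration('wrist');im=robot.read_camera('wrist')[:,:,::-1];cv2.imwrite('pics/w6.png',im)
np.save('W6.npy',W['extrinsics'])
E
```

```text
t 6.62 p [0.5969 0.2248 0.1386] yaw_y -90.4 zt [-0.001 -0.001 -1.   ] w 0.0559 F [ 0.3 -0.1 -2.6] j [-0.46  0.82  0.05  1.61 -0.06  0.71 -1.96]
```

View pics/w6.png

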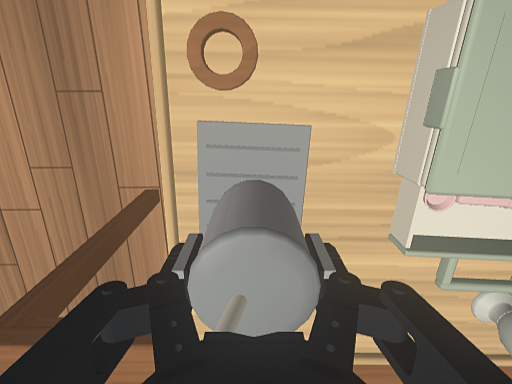

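Emit:
arm_command:
  rows: [1,0,0,-0.5,0,0,0,1,0,0,-0.6,0,0,0,1,0,0,-0.6,0,0,0,1,0,0,-0.4,0,0,0,1,0,0,-0.2,0,0,0,1,0,0,-0.15,0,0,0,1,0,0,-0.08,0,0,0,1,0,0,0,0,0,0,1,0,0,0,0,0,0]

```text
t: 7.42
eef_pos: [0.5985, 0.2257, 0.0761]
ee_rot: [1.0, -0.003, 0.001, -0.0]
wrist_force: [0.0, 0.5, -1.7]
grip_width: 0.0561
```

```bash
python3 - <<'E'
from st import *
from h import *
show();W=robot.calibration('wrist');W['extrinsics']=np.load('W6.npy')
for p in [(197,121),(311,126)]: print(onz(W,p,.0305))
E
```

```text
t 7.42 p [0.5985 0.2257 0.0761] yaw_y -90.38 zt [ 0.001  0.    -1.   ] w 0.0561 F [ 0.   0.5 -1.7] j [-0.46  0.91  0.04  1.64 -0.06  0.6  -1.96]
[0.65619735 0.27414632 0.0305    ]
[0.65121597 0.17422316 0.0305    ]
```

Emit:
arm_command:
  rows: [1,0,0,-0.06,0,0,0,1,0,0,0,0,0,0,0.3,0,0,0,0,0,0,0,0,0,0,0,0,0,-0.5,0,0,0,0,0,0,-1,0,0,0,0,0,0,-1,0,0,0,0,0,0,-1,0,0,0,0,0,0,-1,0,0,0,0,0,0,-1,0,0,0.3,0,0,0,-1,0,0,0.6,0,0,0,-1,0,0,0.8,0,0,0,-1,0,0,0.9,0,0,0,-1,0,0,0.9,0,0,0,-1,0,0,0.9,0,0,0,-1,0,0,0,0,0,0]

```text
t: 8.75
eef_pos: [0.601, 0.2266, 0.1894]
ee_rot: [1.0, -0.003, 0.004, -0.002]
wrist_force: [0.7, 0.3, 0.6]
grip_width: 0.0853
```

```bash
python3 - <<'E'
from st import *;import cv2
show()
im=robot.read_camera('wrist')[:,:,::-1];cv2.imwrite('pics/w7.png',im)
E
```

```text
t 8.75 p [0.601  0.2266 0.1894] yaw_y -90.39 zt [ 0.009  0.003 -1.   ] w 0.0853 F [0.7 0.3 0.6] j [-0.46  0.75  0.06  1.57 -0.06  0.81 -1.96]
```

View pics/w7.png

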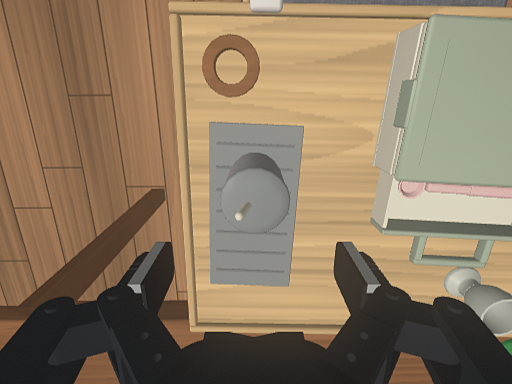

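The straw cup stands upright on the mat (lid at (255,200)). On to the egg cup.

Emit:
arm_command:
  rows: [-1,-0.3,-0.4,0,0,0,0,-1,-0.5,-0.9,0,0,0,0,-1,-0.5,-1,0,0,0,0,-1,-0.5,-1,0,0,0,0,-1,-0.5,-1,0,0,0,0,-1,-0.5,-1,0,0,0,0,-1,-0.5,-1,0,0,0,0,-1,-0.5,-1,0,0,0,0,-1,-0.5,-1,0,0,0,0,-1,-0.5,-0.9,0,0,0,0,-1,-0.4,-0.8,0,0,0,0,-1,-0.2,-0.4,0,0,0,0,-1,-0.1,0,0,0,0,0,-1,0,0,0,0,0,0,-1,0,0,0,0,0,0,-1,0,0,0,0,0,0,-1,0,0,0,0,0,0]

```text
t: 10.22
eef_pos: [0.4612, -0.033, 0.184]
ee_rot: [1.0, -0.002, 0.0, -0.0]
wrist_force: [0.7, 0.2, 0.3]
grip_width: 0.0856
```

```bash
python3 - <<'E'
from st import *;import cv2
from h import *
show();W=robot.calibration('wrist');im=robot.read_camera('wrist')[:,:,::-1];cv2.imwrite('pics/w8.png',im)
np.save('W8.npy',W['extrinsics'])
E
```

```text
t 10.22 p [ 0.4612 -0.033   0.184 ] yaw_y -90.24 zt [ 0.001  0.001 -1.   ] w 0.0856 F [0.7 0.2 0.3] j [-0.03  0.56 -0.    2.1   0.    0.48 -1.6 ]
```

View pics/w8.png

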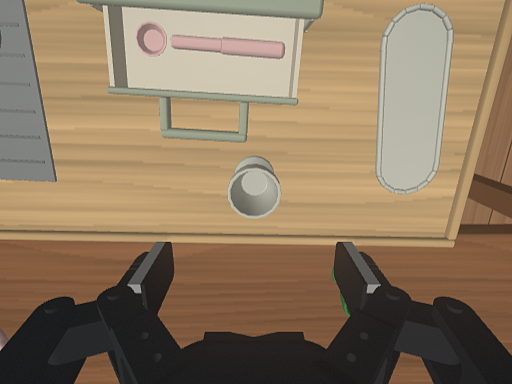

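```bash
python3 - <<'E'
from st import *
from h import *
W=robot.calibration('wrist');W['extrinsics']=np.load('W8.npy')
for p in [(254,189),(228,190),(281,190),(254,163),(254,217)]: print(onz(W,p,.0915).round(4))
E
```

```text
[ 0.4628 -0.0329  0.0915]
[ 0.462  -0.0098  0.0915]
[ 0.4618 -0.0568  0.0915]
[ 0.4864 -0.033   0.0915]
[ 0.4358 -0.0328  0.0915]
```

Emit:
arm_command:
  rows: [-1,0,0,-0.5,0,0,0,-1,0,0,-0.7,0,0,0,-1,0,0,-0.7,0,0,0,-1,0,0,-0.7,0,0,0,-1,0,0,-0.7,0,0,0,-1,0,0,-0.7,0,0,0,-1,0,0,-0.5,0,0,0,-1,0,0,-0.3,0,0,0,-1,0,0,0,0,0,0,-1,0,0,0,0,0,0,-1,0,0,0,0,0,0]

```text
t: 11.18
eef_pos: [0.461, -0.0343, 0.0647]
ee_rot: [1.0, -0.003, 0.001, 0.0]
wrist_force: [0.4, 0.9, 0.3]
grip_width: 0.0854
```

```bash
python3 - <<'E'
from st import *;import cv2
show()
im=robot.read_camera('wrist')[:,:,::-1];cv2.imwrite('pics/w9.png',im)
E
```

```text
t 11.18 p [ 0.461  -0.0343  0.0647] yaw_y -90.36 zt [ 0.001 -0.    -1.   ] w 0.0854 F [0.4 0.9 0.3] j [-0.02  0.8  -0.    2.18  0.01  0.16 -1.61]
```

View pics/w9.png

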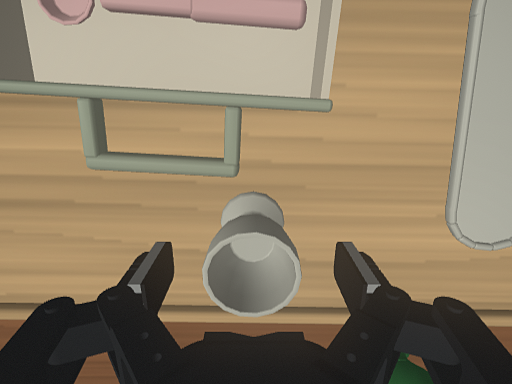

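Emit:
arm_command:
  rows: [-1,0,0,-0.12,0,0,0,0,0,0,0,0,0,0,0.5,0,0,0,0,0,0,1,0,0,0,0,0,0,1,0,0,0,0,0,0,1,0,0,0,0,0,0,1,0,0,0,0,0,0,1,0,0,0,0,0,0,1,0,0,0,0,0,0,1,0,0,0.2,0,0,0,1,0,0,0.3,0,0,0,1,0,0,0.3,0,0,0,1,0,0,0,0,0,0]
  grip_force: 25

```text
t: 12.32
eef_pos: [0.4611, -0.0346, 0.0825]
ee_rot: [1.0, -0.003, 0.001, 0.0]
wrist_force: [0.7, 0.4, -0.8]
grip_width: 0.0463
```

```bash
python3 - <<'E'
from st import *;import cv2
show()
im=robot.read_camera('wrist')[:,:,::-1];cv2.imwrite('pics/w10.png',im)
E
```

```text
t 12.32 p [ 0.4611 -0.0346  0.0825] yaw_y -90.39 zt [ 0.002 -0.    -1.   ] w 0.0463 F [ 0.7  0.4 -0.8] j [-0.02  0.76 -0.    2.17  0.01  0.2  -1.61]
```

View pics/w10.png

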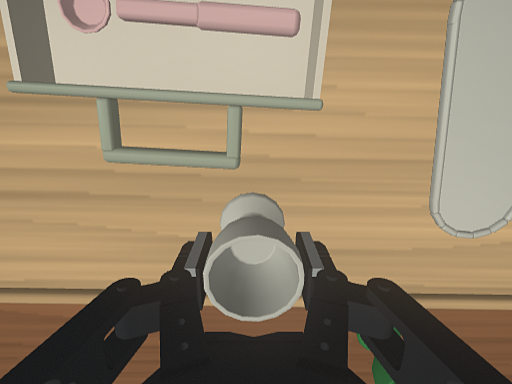

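Emit:
arm_command:
  rows: [1,0,0,0.6,0,0,0,1,0,0.3,0.7,0,0,0,1,0,0.5,0.6,0,0,0,1,0.1,0.8,0.5,0,0,0,1,0.2,0.9,0,0,0,0,1,0.2,0.9,0,0,0,0,1,0.2,0.9,0,0,0,0,1,0.2,0.9,0,0,0,0,1,0.2,0.9,0,0,0,0,1,0.2,0.9,0,0,0,0,1,0.2,0.9,0,0,0,0,1,0.2,0.8,0,0,0,0,1,0,0.6,0,0,0,0,1,0,0.4,0,0,0,0,1,0,0.4,0,0,0,0,1,0,0.5,0,0,0,0,1,0,0,0,0,0,0,1,0,0,0,0,0,0,1,0,0,0,0,0,0]

```text
t: 13.95
eef_pos: [0.5029, 0.2294, 0.141]
ee_rot: [1.0, -0.004, -0.0, 0.001]
wrist_force: [-0.6, 0.2, 0.3]
grip_width: 0.0464
```

```bash
python3 - <<'E'
from st import *;import cv2
show()
im=robot.read_camera('wrist')[:,:,::-1];cv2.imwrite('pics/w11.png',im)
E
```

```text
t 13.95 p [0.5029 0.2294 0.141 ] yaw_y -90.43 zt [-0.    -0.001 -1.   ] w 0.0464 F [-0.6  0.2  0.3] j [-0.56  0.73  0.09  1.88 -0.11  0.54 -1.98]
```

View pics/w11.png

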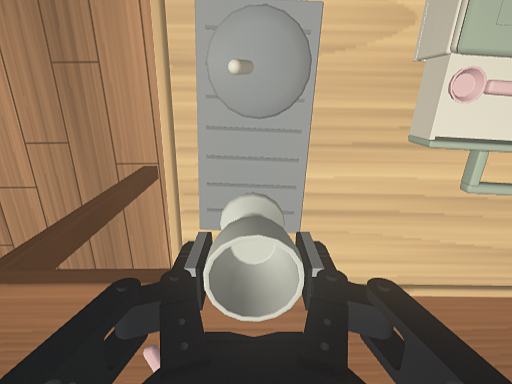

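Emit:
arm_command:
  rows: [1,0,0,-0.5,0,0,0,1,0,0,-0.6,0,0,0,1,0,0,-0.6,0,0,0,1,0,0,-0.5,0,0,0,1,0,0,-0.3,0,0,0,1,0,0,-0.2,0,0,0,1,0,0,-0.15,0,0,0,1,0,0,-0.1,0,0,0,1,0,0,0,0,0,0,1,0,0,0,0,0,0,1,0,0,0,0,0,0]

```text
t: 14.92
eef_pos: [0.5033, 0.2307, 0.0678]
ee_rot: [1.0, -0.003, 0.0, -0.0]
wrist_force: [0.6, -0.1, -1.4]
grip_width: 0.0463
```

Emit:
arm_command:
  rows: [1,0,0,-0.06,0,0,0,1,0,0,-0.04,0,0,0,1,0,0,0,0,0,0,1,0,0,0,0,0,0]

```text
t: 15.25
eef_pos: [0.5029, 0.2306, 0.0648]
ee_rot: [1.0, -0.003, -0.0, 0.0]
wrist_force: [0.1, -0.6, -1.3]
grip_width: 0.0464
```

Emit:
arm_command:
  rows: [1,0,0,-0.03,0,0,0,0.4,0,0,0,0,0,0,0.2,0,0,0,0,0,0,0,0,0,0,0,0,0,-0.5,0,0,0,0,0,0,-1,0,0,0,0,0,0,-1,0,0,0,0,0,0,-1,0,0,0,0,0,0,-1,0,0,0,0,0,0,-1,0,0,0.3,0,0,0,-1,0,0,0.6,0,0,0,-1,0,0,0.8,0,0,0,-1,0,0,0.9,0,0,0,-1,0,0,0.9,0,0,0,-1,0,0,0.9,0,0,0,-1,0,0,0.6,0,0,0,-1,0,0,0,0,0,0,-1,0,0,0,0,0,0]

```text
t: 16.75
eef_pos: [0.5033, 0.2308, 0.1901]
ee_rot: [1.0, -0.003, 0.001, -0.0]
wrist_force: [-0.2, -0.4, -0.3]
grip_width: 0.0857
```

```bash
python3 - <<'E'
from st import *;import cv2
show()
im=robot.read_camera('wrist')[:,:,::-1];cv2.imwrite('pics/w12.png',im)
im=robot.read_camera('side')[:,:,::-1];cv2.imwrite('pics/s12.png',im)
E
```

```text
t 16.75 p [0.5033 0.2308 0.1901] yaw_y -90.37 zt [ 0.002  0.001 -1.   ] w 0.0857 F [-0.2 -0.4 -0.3] j [-0.58  0.65  0.1   1.84 -0.1   0.66 -1.99]
```

View pics/w12.png

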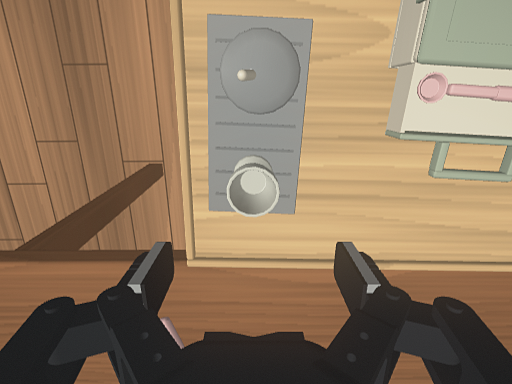

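View pics/s12.png

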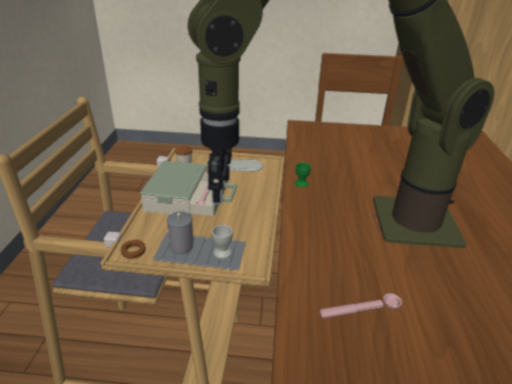

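Both cups stand on the mat, the straw cup at wrist (260,70) and the egg cup at (253,190). Next I turn the jaws along x above the handle with the gripper half closed.

Emit:
arm_command:
  rows: [-1,0,-0.3,0,0,0,0.5,0,0,-0.5,0,0,0,1,0.5,0,-0.5,0,0,0,1,0.5,0,-0.5,0,0,0,1,0.5,0,-0.5,0,0,0,1,0.5,0,-0.5,0,0,0,1,0.5,0,-0.5,0,0,0,1,0.5,0,-0.5,0,0,0,1,0.5,0,-0.5,0,0,0,1,0.5,0,-0.5,0,0,0,1,0.5,0,-0.5,0,0,0,1,0.5,0,-0.5,0,0,0,1,0.5,0,-0.5,0,0,0,1,0.5,0,-0.5,0,0,0,1,0.5,0,-0.5,0,0,0,1,0.5,0,-0.5,0,0,0,1,0.5,0,-0.5,0,0,0,1,0.5,0,-0.4,0,0,0,1,0.5,0,0,0,0,0,0,0.5,0,0,0,0,0,0]

```text
t: 18.52
eef_pos: [0.5023, 0.0128, 0.1882]
ee_rot: [0.726, 0.688, -0.0, -0.001]
wrist_force: [0.2, 0.4, -0.3]
grip_width: 0.0215
```

Emit:
arm_command:
  rows: [0.5,0,0,0,0,0,0,0.5,0,0,0,0,0,0]

```text
t: 18.68
eef_pos: [0.5028, 0.0143, 0.1888]
ee_rot: [0.725, 0.689, 0.0, -0.0]
wrist_force: [0.8, -0.3, -0.3]
grip_width: 0.0214
```

```bash
python3 - <<'E'
from st import *;import cv2
from h import *
show();W=robot.calibration('wrist');im=robot.read_camera('wrist')[:,:,::-1];cv2.imwrite('pics/w13.png',im);show()
np.save('W13.npy',W['extrinsics'])
E
```

```text
t 18.68 p [0.5028 0.0143 0.1888] yaw_y -2.87 zt [-0.     0.001 -1.   ] w 0.0214 F [ 0.8 -0.3 -0.3] j [ 0.13  0.62 -0.39  1.97  0.38  0.63 -0.56]
t 18.73 p [0.5029 0.0142 0.1889] yaw_y -2.84 zt [-0.     0.001 -1.   ] w 0.0215 F [-0.6  0.1  0.3] j [ 0.13  0.62 -0.39  1.97  0.38  0.63 -0.56]
```

View pics/w13.png

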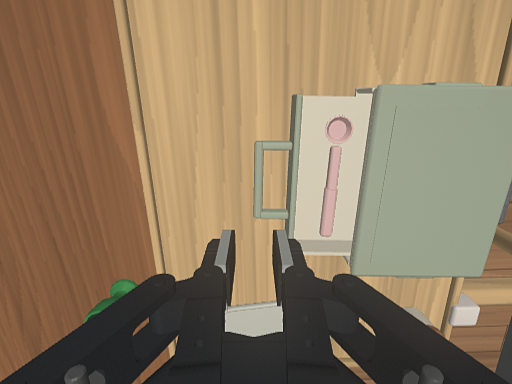

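```bash
python3 - <<'E'
from st import *
from h import *
W=robot.calibration('wrist');W['extrinsics']=np.load('W13.npy');z0=.0275
for n,p,h in [('bar top+',(259,143),.036),('bar-',(259,217),.036),('barL',(254.5,180),.036),('barR',(263.5,180),.036),('frontouter+',(293,94),.04),('frontouter-',(288,253),.04),('lid+',(376,87),.06),('lid-',(352,275),.06),('bowl',(339,129),.018),('end',(327,235),.018)]:
    print(n,onz(W,p,z0+h).round(4))
E
```

```text
bar top+ [0.5097 0.0519 0.0635]
bar- [ 0.5063 -0.0252  0.0635]
barL [0.5036 0.0152 0.0635]
barR [0.5126 0.0148 0.0635]
frontouter+ [0.542  0.0948 0.0675]
frontouter- [ 0.5356 -0.0671  0.0675]
lid+ [0.6074 0.0969 0.0875]
lid- [ 0.5985 -0.0838  0.0875]
bowl [0.5909 0.0591 0.0455]
end [ 0.5827 -0.0595  0.0455]
```

Emit:
arm_command:
  rows: [0.5,0.2,0,-0.5,0,0,0,0.5,0,0,-0.7,0,0,0,0.5,0,0,-0.7,0,0,0,0.5,0,0,-0.7,0,0,0,0.5,0,0,-0.6,0,0,0,0.5,0,0,-0.5,0,0,0,0.5,0,0,-0.5,0,0,0,0.5,0,0,-0.5,0,0,0,0.5,0,0,-0.5,0,0,0,0.5,0,0,-0.3,0,0,0,0.5,0,0,-0.3,0,0,0,0.5,0,0,0,0,0,0,0.5,0,0,0,0,0,0]

```text
t: 19.82
eef_pos: [0.5079, 0.0133, 0.0438]
ee_rot: [0.724, 0.689, -0.0, -0.0]
wrist_force: [0.6, 0.5, -0.3]
grip_width: 0.0211
```

```bash
python3 - <<'E'
from st import *;import cv2
show();im=robot.read_camera('wrist')[:,:,::-1];cv2.imwrite('pics/w14.png',im)
E
```

```text
t 19.82 p [0.5079 0.0133 0.0438] yaw_y -2.85 zt [-0. -0. -1.] w 0.0211 F [ 0.6  0.5 -0.3] j [-0.    0.86 -0.19  2.04  0.54  0.28 -0.7 ]
```

View pics/w14.png

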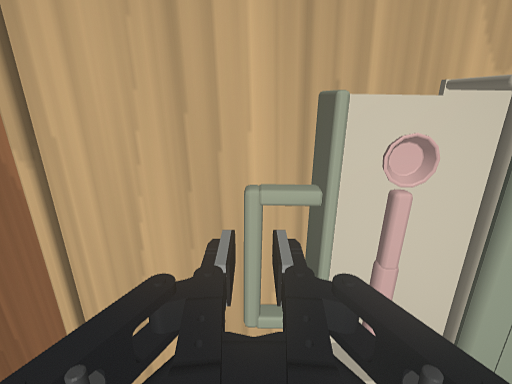

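Emit:
arm_command:
  rows: [1,0,0,0,0,0,0,1,0,0,0,0,0,0,1,0,0,0,0,0,0,1,0,0,0,0,0,0,1,-0.1,0,0,0,0,0,1,-0.2,0.01,0,0,0,0,1,-0.2,0.01,0,0,0,0,1,-0.2,0.01,0,0,0,0,1,-0.2,0.01,0,0,0,0,1,-0.2,0.01,0,0,0,0,1,-0.2,0.01,0,0,0,0,1,-0.2,0.01,0,0,0,0,1,-0.1,0,0,0,0,0,1,0,0,0,0,0,0,1,0,0,0,0,0,0]
  grip_force: 30

```text
t: 21.12
eef_pos: [0.4673, 0.0157, 0.0445]
ee_rot: [0.724, 0.689, 0.0, -0.0]
wrist_force: [-0.9, 1.6, 7.3]
grip_width: 0.0082
```

```bash
python3 st.py
```

```text
t 21.12 p [0.4673 0.0157 0.0445] yaw_y -2.82 zt [ 0.     0.001 -1.   ] w 0.0082 F [-0.9  1.6  7.3] j [-0.06  0.85 -0.11  2.17  0.56  0.16 -0.74]
```

Emit:
arm_command:
  rows: [1,-0.1,0.005,0,0,0,0,1,-0.1,0.005,0,0,0,0,1,0,0,0,0,0,0,1,0,0,0,0,0,0]

```text
t: 21.45
eef_pos: [0.4674, 0.0158, 0.0446]
ee_rot: [0.725, 0.689, 0.004, 0.002]
wrist_force: [7.1, -1.5, -0.1]
grip_width: 0.0083
```

Emit:
arm_command:
  rows: [1,-0.1,0.005,0,0,0,0,1,0,0,0,0,0,0,1,0,0,0,0,0,0]

```text
t: 21.7
eef_pos: [0.4673, 0.0158, 0.0446]
ee_rot: [0.725, 0.689, 0.006, 0.003]
wrist_force: [12.5, -1.4, -2.6]
grip_width: 0.0086
```

The drawer is at its stop: the force rises to 12 N with no travel. Now I unload, release, rise and look at the spoon.

Emit:
arm_command:
  rows: [1,0.25,0,0,0,0,0,1,0,0,0,0,0,0,0.7,0,0,0,0,0,0,0.5,0,0,0,0,0,0,0.5,0,0,0,0,0,0,0.5,0,0,0.3,0,0,0,0.5,0,0,0.5,0,0,0,0.5,0,0,0.6,0,0,0,0.5,0.3,0,0.6,0,0,0,0.4,0.5,-0.1,0.6,0,0,0,0.4,0.6,0,0.6,0,0,0,0.4,0.6,0,0.5,0,0,0,0.4,0.6,0,0.3,0,0,0,0.4,0.4,0,0,0,0,0,0.4,0,0,0,0,0,0,0.4,0,0,0,0,0,0,0.4,0,0,0,0,0,0]

```text
t: 23.12
eef_pos: [0.5399, 0.0125, 0.1437]
ee_rot: [0.724, 0.689, -0.001, -0.001]
wrist_force: [-0.9, -0.0, 0.7]
grip_width: 0.0259
```

```bash
python3 - <<'E'
from st import *;import cv2
from h import *
show();W=robot.calibration('wrist');im=robot.read_camera('wrist')[:,:,::-1];cv2.imwrite('pics/w15.png',im);show()
np.save('W15.npy',W['extrinsics'])
im=robot.read_camera('top')[:,:,::-1];cv2.imwrite('pics/t15.png',im)
E
```

```text
t 23.12 p [0.5399 0.0125 0.1437] yaw_y -2.85 zt [-0.003 -0.001 -1.   ] w 0.0259 F [-0.9 -0.   0.7] j [ 0.11  0.72 -0.36  1.9   0.43  0.6  -0.58]
t 23.17 p [0.54   0.0125 0.1437] yaw_y -2.84 zt [-0.003 -0.001 -1.   ] w 0.0257 F [-0.6  0.3 -0.2] j [ 0.11  0.72 -0.36  1.9   0.43  0.6  -0.58]
```

View pics/w15.png

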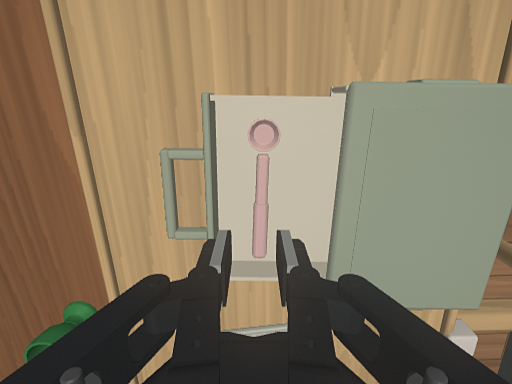

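```bash
python3 - <<'E'
from st import *
from h import *
W=robot.calibration('wrist');W['extrinsics']=np.load('W15.npy');z0=.0275
im=cv2.imread('pics/w15.png');hsv=cv2.cvtColor(im,cv2.COLOR_BGR2HSV)
m=cv2.inRange(hsv,(165,35,120),(179,255,255));m[:, :235]=0;m[:,290:]=0;m[:110]=0;m[262:]=0
ys,xs=np.nonzero(m);print(xs.min(),xs.max(),ys.min(),ys.max())
for y in [134,165,185,215,235,250]: 
    x=xs[ys==y];print(y,x.min(),x.max())
c1=onz(W,(264,134),z0+.016);
top=onz(W,(264,ys.min()),z0+.018);bot=onz(W,(260.5,ys.max()+.5),z0+.018);print(top,bot,np.linalg.norm(top-bot),(top+bot)/2)
d=top-bot;print(np.degrees(np.arctan2(d[1],d[0])))
for n,p,h in [('bar',(169,195),.036),('step',(261.5,204),.018),('m',(262,185),.018),('fin',(212,150),.04),('bowl',(264,134),.018)]: print(n,onz(W,p,z0+h).round(4))
E
```

```text
Traceback (most recent call last):
ValueError: zero-size array to reduction operation minimum which has no identity
```

```bash
python3 - <<'E'
from st import *
from h import *
W=robot.calibration('wrist');W['extrinsics']=np.load('W15.npy');z0=.0275
im=cv2.imread('pics/w15.png');hsv=cv2.cvtColor(im,cv2.COLOR_BGR2HSV);print(hsv[134,264],hsv[185,262],hsv[235,260],hsv[185,290])
m=cv2.inRange(hsv,(0,45,90),(179,255,255));m[:, :235]=0;m[:,290:]=0;m[:110]=0;m[262:]=0
ys,xs=np.nonzero(m);print(xs.min(),xs.max(),ys.min(),ys.max())
for y in [134,165,185,215,235,250]: 
    x=xs[ys==y];print(y,x.min(),x.max())
top=onz(W,(264,ys.min()),z0+.018);bot=onz(W,(260.5,ys.max()+.5),z0+.018);print(top,bot,np.linalg.norm(top-bot),(top+bot)/2)
d=top-bot;print(np.degrees(np.arctan2(d[1],d[0])))
for n,p,h in [('bar',(169,195),.036),('step',(261.5,204),.018),('m',(262,185),.018),('fin',(212,150),.04),('bowl',(264,134),.018)]: print(n,onz(W,p,z0+h).round(4))
E
```

```text
[  4  52 201] [  4  53 198] [  3  52 198] [ 20  36 197]
247 280 118 257
134 247 280
165 257 268
185 256 267
215 253 267
235 253 266
250 252 265
[0.55137055 0.07507898 0.0455    ] [ 0.54285395 -0.0586596   0.0455    ] 0.13400947917999384 [0.54711225 0.00820969 0.0455    ]
86.35627120268728
bar [0.4681 0.0171 0.0635]
step [ 0.5461 -0.002   0.0455]
m [0.5473 0.0163 0.0455]
fin [0.5088 0.0543 0.0675]
bowl [0.5509 0.0618 0.0455]
```

Emit:
arm_command:
  rows: [0.4,0.28,-0.16,0,0,0,0,0.4,0,0,0,0,0,0,0.4,0,0,-0.4,0,0,0,0.4,0,0,-0.6,0,0,0,0.4,0,0,-0.6,0,0,0,0.4,0,0,-0.6,0,0,0,0.4,0,0,-0.6,0,0,0,0.4,0,0,-0.5,0,0,0,0.4,0,0,-0.4,0,0,0,0.4,0,0,-0.3,0,0,0,0.4,0,0,-0.15,0,0,0,0.4,0,0,0,0,0,0,0.4,0,0,0,0,0,0,0.4,0,0,0,0,0,0]

```text
t: 24.38
eef_pos: [0.5492, 0.0087, 0.0409]
ee_rot: [0.725, 0.689, 0.0, 0.0]
wrist_force: [0.3, -0.4, -0.1]
grip_width: 0.0255
```

```bash
python3 - <<'E'
from st import *;import cv2
show();im=robot.read_camera('wrist')[:,:,::-1];cv2.imwrite('pics/w16.png',im)
E
```

```text
t 24.38 p [0.5492 0.0087 0.0409] yaw_y -2.88 zt [ 0.001  0.    -1.   ] w 0.0255 F [ 0.3 -0.4 -0.1] j [ 0.05  0.9  -0.25  1.92  0.53  0.39 -0.66]
```

View pics/w16.png

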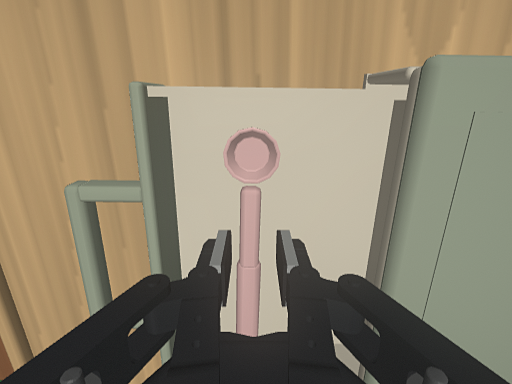

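Emit:
arm_command:
  rows: [0.4,-0.08,0,-0.1,0,0,0,0.4,0,0,0,0,0,0,0.6,0,0,0,0,0,0,1,0,0,0,0,0,0,1,0,0,0,0,0,0,1,0,0,0,0,0,0,1,0,0,0,0,0,0,1,0,0,0,0,0,0]
  grip_force: 20

```text
t: 25.1
eef_pos: [0.5469, 0.0087, 0.0384]
ee_rot: [0.725, 0.689, 0.0, 0.0]
wrist_force: [-1.1, -0.0, 4.8]
grip_width: 0.0125
```

Emit:
arm_command:
  rows: [1,0,0,0.2,0,0,0,1,0,0,0.4,0,0,0,1,0,0,0.6,0,0,0,1,0,0,0.6,0,0,0,1,0,0,0.6,0,0,0,1,0,0,0.4,0,0,0,1,0,0,0.2,0,0,0,1,0,0,0,0,0,0,1,0,0,0,0,0,0]

```text
t: 25.85
eef_pos: [0.5466, 0.0086, 0.1128]
ee_rot: [0.725, 0.689, -0.0, 0.0]
wrist_force: [-0.3, 1.0, 0.1]
grip_width: 0.0121
```

```bash
python3 - <<'E'
from st import *;import cv2
from h import *
show();W=robot.calibration('wrist');np.save('W17.npy',W['extrinsics']);im=robot.read_camera('wrist')[:,:,::-1];cv2.imwrite('pics/w17.png',im)
im=robot.read_camera('side')[:,:,::-1];cv2.imwrite('pics/s17.png',im[100:290,80:340].repeat(3,0).repeat(3,1)[:590])
E
```

```text
t 25.85 p [0.5466 0.0086 0.1128] yaw_y -2.88 zt [ 0. -0. -1.] w 0.0121 F [-0.3  1.   0.1] j [ 0.1   0.78 -0.33  1.9   0.47  0.54 -0.6 ]
```

View pics/w17.png

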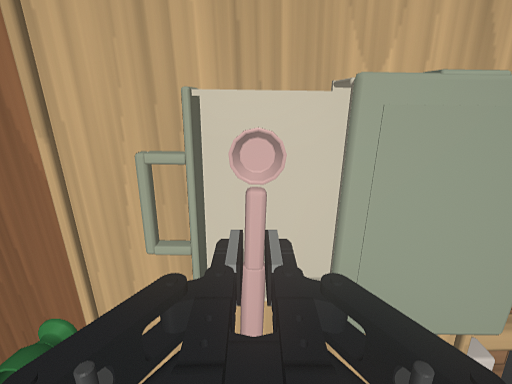

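View pics/s17.png

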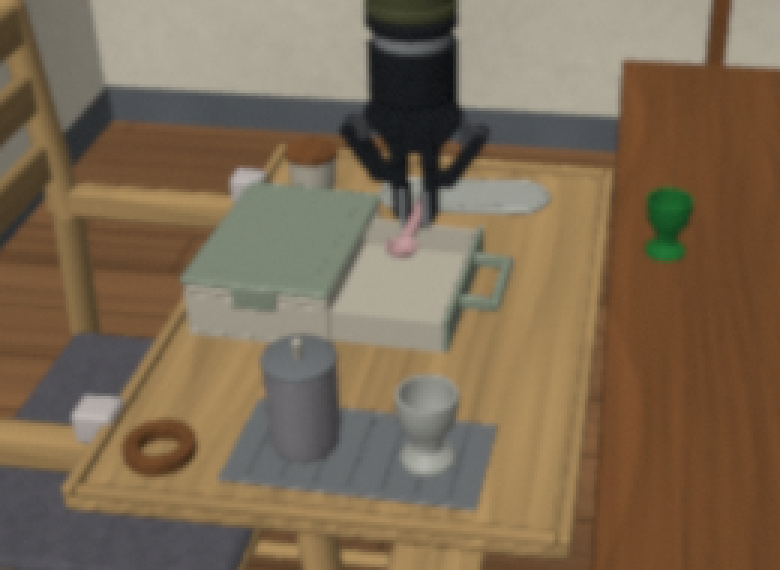

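Spoon is pinched at its middle and clear of the drawer. I'll carry it to the rest, turning −82°.

Emit:
arm_command:
  rows: [1,0,-0.3,0.2,0,0,-0.5,1,-0.05,-0.5,0,0,0,-1,1,-0.05,-0.5,0,0,0,-1,1,-0.05,-0.5,0,0,0,-1,1,-0.05,-0.5,0,0,0,-1,1,-0.05,-0.5,0,0,0,-1,1,-0.05,-0.5,0,0,0,-1,1,-0.05,-0.5,0,0,0,-1,1,-0.05,-0.5,0,0,0,-1,1,-0.05,-0.5,0,0,0,-1,1,-0.05,-0.5,0,0,0,-1,1,-0.05,-0.5,0,0,0,-1,1,-0.05,-0.5,0,0,0,-1,1,-0.05,-0.5,0,0,0,-1,1,-0.05,-0.5,0,0,0,-1,1,-0.05,-0.5,0,0,0,-1,1,0,-0.2,0,0,0,-1,1,0,0,0,0,0,0,1,0,0,0,0,0,0,1,0,0,0,0,0,0]

```text
t: 27.62
eef_pos: [0.5279, -0.1906, 0.1177]
ee_rot: [0.999, 0.041, -0.0, -0.0]
wrist_force: [-0.2, 0.7, -1.0]
grip_width: 0.0121
```

Emit:
arm_command:
  rows: [1,0,0,0,0,0,0,1,0,0,0,0,0,0]

```text
t: 27.78
eef_pos: [0.528, -0.1905, 0.1178]
ee_rot: [0.999, 0.041, -0.0, -0.0]
wrist_force: [0.2, -0.0, -0.2]
grip_width: 0.0122
```

```bash
python3 - <<'E'
from st import *;import cv2
from h import *
show();W=robot.calibration('wrist');np.save('W18.npy',W['extrinsics']);im=robot.read_camera('wrist')[:,:,::-1];cv2.imwrite('pics/w18.png',im)
E
```

```text
t 27.78 p [ 0.528  -0.1905  0.1178] yaw_y -85.27 zt [-0.     0.001 -1.   ] w 0.0122 F [ 0.2 -0.  -0.2] j [ 0.27  0.77 -0.01  1.86  0.02  0.51 -1.24]
```

View pics/w18.png

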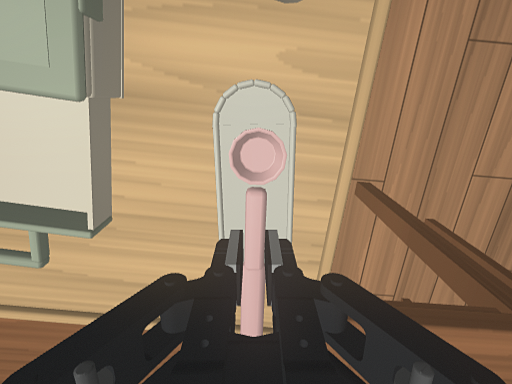

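```bash
python3 - <<'E'
from st import *
from h import *
W=robot.calibration('wrist');W['extrinsics']=np.load('W18.npy');z0=.0275
for p in [(254,81),(214,120),(297,120),(220,225),(294,225)]: print(onz(W,p,z0+.007).round(4))
h=.1178-.0384
for p in [(258,156),(254,250)]: print('spoon',onz(W,p,z0+.018+h).round(4))
E
```

```text
[ 0.6184 -0.1829  0.0345]
[ 0.5872 -0.1539  0.0345]
[ 0.5926 -0.219   0.0345]
[ 0.4966 -0.1627  0.0345]
[ 0.502  -0.2283  0.0345]
spoon [ 0.5801 -0.188   0.1249]
spoon [ 0.5275 -0.1904  0.1249]
```

Emit:
arm_command:
  rows: [1,0.04,-0.06,-0.4,0,0,0,1,0,0,-0.6,0,0,0,1,0,0,-0.6,0,0,0,1,0,0,-0.6,0,0,0,1,0,0,-0.4,0,0,0,1,0,0,-0.3,0,0,0,1,0,0,-0.2,0,0,0,1,0,0,-0.1,0,0,0,1,0,0,0,0,0,0,1,0,0,0,0,0,0,1,0,0,0,0,0,0]

```text
t: 28.75
eef_pos: [0.5294, -0.193, 0.0384]
ee_rot: [0.999, 0.04, 0.001, 0.0]
wrist_force: [0.1, -0.2, -0.5]
grip_width: 0.0123
```

```bash
python3 st.py
```

```text
t 28.75 p [ 0.5294 -0.193   0.0384] yaw_y -85.38 zt [ 0.001 -0.    -1.   ] w 0.0123 F [ 0.1 -0.2 -0.5] j [ 0.27  0.9  -0.01  1.89  0.02  0.35 -1.25]
```

Emit:
arm_command:
  rows: [1,0,0,-0.08,0,0,0,1,0,0,-0.05,0,0,0,1,0,0,0,0,0,0,1,0,0,0,0,0,0]

```text
t: 29.08
eef_pos: [0.529, -0.1928, 0.0346]
ee_rot: [0.999, 0.04, 0.0, 0.0]
wrist_force: [-1.0, 0.0, 0.1]
grip_width: 0.0125
```

Emit:
arm_command:
  rows: [1,0,0,-0.03,0,0,0,0.8,0,0,0,0,0,0,0.7,0,0,0,0,0,0,0.5,0,0,0,0,0,0,0.4,0,0,0,0,0,0,0.3,0,0,0,0,0,0,0.3,0,0,0,0,0,0,0.3,0,0,0.3,0,0,0,0.3,0,0,0.5,0,0,0,0.3,0,0,0.7,0,0,0,0.3,0,0,0.8,0,0,0,0.3,0,0,0.8,0,0,0,0.3,0,0,0.6,0,0,0,0.3,0,0,0.4,0,0,0,0.3,0,0,0.2,0,0,0,0.3,0,0,0,0,0,0,0.3,0,0,0,0,0,0,0.3,0,0,0,0,0,0]

```text
t: 30.58
eef_pos: [0.5283, -0.1926, 0.1405]
ee_rot: [0.999, 0.04, -0.001, -0.0]
wrist_force: [-0.3, -1.0, 0.1]
grip_width: 0.0302
```

```bash
python3 - <<'E'
from st import *;import cv2
from h import *
show();W=robot.calibration('wrist');np.save('W19.npy',W['extrinsics']);im=robot.read_camera('wrist')[:,:,::-1];cv2.imwrite('pics/w19.png',im)
im=robot.read_camera('top')[:,:,::-1];cv2.imwrite('pics/t19.png',cv2.resize(im[90:240,150:370],None,fx=3.6,fy=3.6))
E
```

```text
t 30.58 p [ 0.5283 -0.1926  0.1405] yaw_y -85.37 zt [-0.002  0.    -1.   ] w 0.0302 F [-0.3 -1.   0.1] j [ 0.28  0.73 -0.01  1.85  0.02  0.57 -1.24]
```

View pics/w19.png

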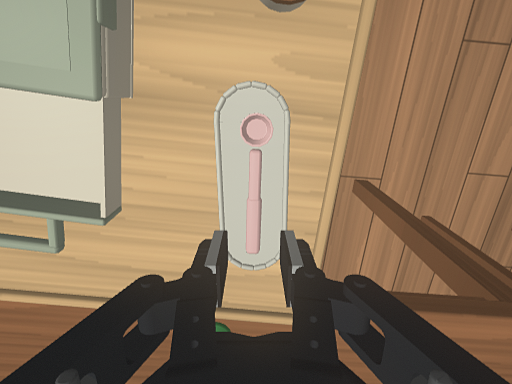

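View pics/t19.png

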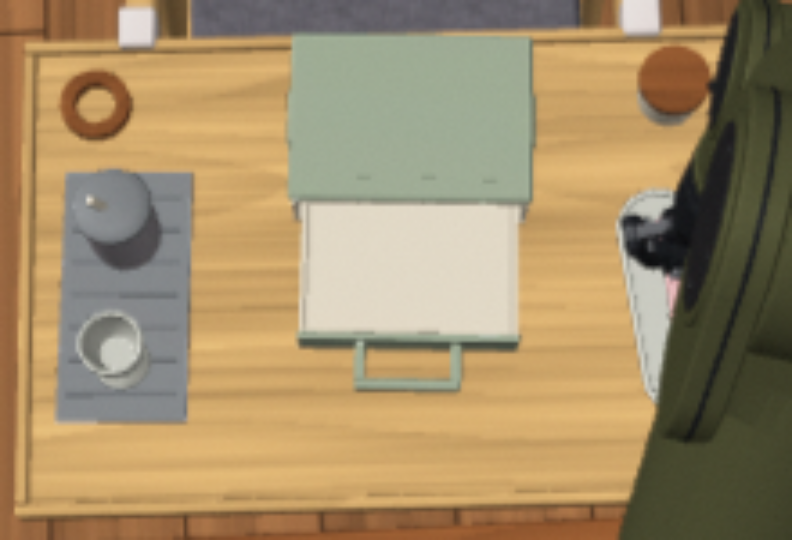

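```bash
python3 - <<'E'
from st import *
from h import *
W=robot.calibration('wrist');W['extrinsics']=np.load('W19.npy');z0=.0275
g=lambda p,h:onz(W,p,z0+h)[:2]
a,b=g((254,82),.007),g((254,269),.007);print('rest',a,b,(a+b)/2,np.linalg.norm(a-b))
a,b=g((257,114),.014),g((253,254),.014);print('spoon',a,b,(a+b)/2,np.linalg.norm(a-b),np.degrees(np.arctan2((a-b)[1],(a-b)[0])))
for r,(l,rr) in {130:(216,289),220:(223,285)}.items(): print(r,(g((l,r),.007)+g((rr,r),.007))/2)
E
```

```text
rest [ 0.61879028 -0.18502097] [ 0.43816433 -0.19978634] [ 0.5284773  -0.19240365] 0.18122844112501169
spoon [ 0.59374038 -0.18958322] [ 0.46006816 -0.19700301] [ 0.52690427 -0.19329311] 0.13387798483133065 3.177075340319803
130 [ 0.57946336 -0.18691149]
220 [ 0.49353632 -0.19525434]
```

Spoon lies within 2 mm and 2° of the rest's middle. Next: close the fingers and push the drawer shut from the handle's front.

Emit:
arm_command:
  rows: [0.5,-0.2,0.4,0,0,0,0,1,-0.3,0.7,0,0,0,-0.15,1,-0.4,0.8,0,0,0,-0.15,1,-0.4,0.8,0,0,0,-0.15,1,-0.4,0.8,0,0,0,-0.15,1,-0.4,0.8,0,0,0,-0.15,1,-0.4,0.8,0,0,0,-0.15,1,-0.4,0.8,0,0,0,-0.15,1,-0.4,0.8,0,0,0,-0.15,1,-0.3,0.8,0,0,0,-0.15,1,-0.1,0.5,0,0,0,-0.15,1,0,0.3,0,0,0,-0.15,1,0,0,0,0,0,0,1,0,0,0,0,0,0,1,0,0,0,0,0,0,1,0,0,0,0,0,0]

```text
t: 32.02
eef_pos: [0.4367, 0.0136, 0.1413]
ee_rot: [0.999, -0.033, 0.0, 0.0]
wrist_force: [0.6, -1.1, -0.3]
grip_width: -0.0001
```

```bash
python3 - <<'E'
from st import *;import cv2
from h import *
show();W=robot.calibration('wrist');im=robot.read_camera('wrist')[:,:,::-1];cv2.imwrite('pics/w20.png',im)
E
```

```text
t 32.02 p [0.4367 0.0136 0.1413] yaw_y -93.73 zt [ 0.    -0.001 -1.   ] w -0.0001 F [ 0.6 -1.1 -0.3] j [-0.18  0.63  0.07  2.21 -0.13  0.31 -1.63]
```

View pics/w20.png

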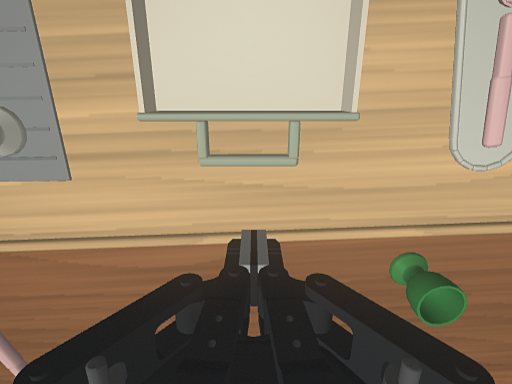

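Emit:
arm_command:
  rows: [1,0,0,-0.5,0,0,0,1,0,0,-0.7,0,0,0,1,0,0,-0.7,0,0,0,1,0,0,-0.7,0,0,0,1,0,0,-0.6,0,0,0,1,0,0,-0.4,0,0,0,1,0,0,-0.2,0,0,0,1,0,0,0,0,0,0,1,0.2,0,0,0,0,0,1,0.2,0,0,0,0,0,1,0.2,0,0,0,0,0,1,0.2,0,0,0,0,0,1,0.2,-0.02,0,0,0,0,1,0.2,-0.02,0,0,0,0,1,0.2,-0.02,0,0,0,0,1,0.2,-0.02,0,0,0,0]

```text
t: 33.4
eef_pos: [0.4768, 0.0129, 0.0464]
ee_rot: [1.0, -0.031, -0.0, -0.0]
wrist_force: [-1.6, 1.1, 0.2]
grip_width: 0.0003
```

```bash
python3 - <<'E'
from st import *;import cv2
show();im=robot.read_camera('wrist')[:,:,::-1];cv2.imwrite('pics/w21.png',im)
E
```

```text
t 33.4 p [0.4768 0.0129 0.0464] yaw_y -93.6 zt [-0.  0. -1.] w 0.0003 F [-1.6  1.1  0.2] j [-0.14  0.85  0.03  2.14 -0.14  0.15 -1.61]
```

View pics/w21.png

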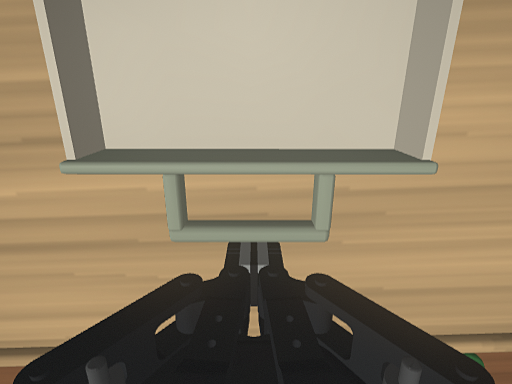

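Emit:
arm_command:
  rows: [1,0.2,-0.01,0,0,0,0,1,0.2,-0.01,0,0,0,0,1,0.2,-0.01,0,0,0,0,1,0.2,-0.01,0,0,0,0,1,0.2,-0.01,0,0,0,0,1,0.2,-0.01,0,0,0,0,1,0.2,-0.01,0,0,0,0,1,0.2,-0.01,0,0,0,0,1,0.2,-0.01,0,0,0,0,1,0.2,-0.01,0,0,0,0,1,0.2,-0.01,0,0,0,0,1,0.2,-0.01,0,0,0,0,1,0.2,-0.01,0,0,0,0,1,0.2,-0.01,0,0,0,0,1,0.1,0,0,0,0,0,1,0.1,0,0,0,0,0,1,0.1,0,0,0,0,0,1,0,0,0,0,0,0,1,0,0,0,0,0,0]

```text
t: 35.03
eef_pos: [0.5547, 0.0096, 0.0464]
ee_rot: [1.0, -0.031, 0.001, -0.0]
wrist_force: [-0.7, 0.3, -0.5]
grip_width: -0.0002
```

Emit:
arm_command:
  rows: [1,0.1,0,0,0,0,0,1,0.1,0,0,0,0,0,1,0,0,0,0,0,0,1,0,0,0,0,0,0]

```text
t: 35.37
eef_pos: [0.5567, 0.0095, 0.0461]
ee_rot: [1.0, -0.031, -0.002, -0.0]
wrist_force: [-5.6, -0.0, 3.3]
grip_width: 0.0002
```

```bash
python3 st.py
```

```text
t 35.37 p [0.5567 0.0095 0.0461] yaw_y -93.6 zt [-0.005  0.    -1.   ] w 0.0002 F [-5.6 -0.   3.3] j [-0.13  0.89  0.06  1.9  -0.13  0.36 -1.61]
```

Emit:
arm_command:
  rows: [1,0.1,0,0,0,0,0,1,0,0,0,0,0,0,1,0,0,0,0,0,0,1,-0.4,0,0,0,0,0,1,-0.6,0,0,0,0,0,1,-0.6,0,0.3,0,0,0,1,-0.6,0,0.6,0,0,0,1,-0.6,0.2,0.8,0,0,0,0,-0.2,0.5,0.9,0,0,0,-1,0,0.8,0.9,0,0,0,-1,0,0.9,0.9,0,0,0,-1,0,0.9,0.7,0,0,0,-1,0,0.9,0.5,0,0,0,-1,0,0.9,0.2,0,0,0,-1,0.1,0.9,0,0,0,0,-1,0.1,0.9,0,0,0,0,-1,0.1,0.9,0,0,0,0,-1,0,0.6,0,0,0,0,-1,0,0.2,0,0,0,0]

```text
t: 36.95
eef_pos: [0.4944, 0.2283, 0.1915]
ee_rot: [1.0, -0.029, 0.001, -0.002]
wrist_force: [-1.1, 0.5, 0.2]
grip_width: 0.0856
```

Emit:
arm_command:
  rows: [-1,0,0,0,0,0,0,-1,0,0,0,0,0,0,-1,0,0,0,0,0,0,-1,0,0,0,0,0,0]

```text
t: 37.28
eef_pos: [0.4942, 0.2225, 0.1914]
ee_rot: [0.999, -0.033, 0.0, 0.0]
wrist_force: [-0.4, -1.1, 0.0]
grip_width: 0.0855
```

```bash
python3 - <<'E'
from st import *;import cv2
from h import *
show();W=robot.calibration('wrist');np.save('W22.npy',W['extrinsics']);im=robot.read_camera('wrist')[:,:,::-1];cv2.imwrite('pics/w22.png',im)
im=robot.read_camera('top')[:,:,::-1];cv2.imwrite('pics/t22.png',cv2.resize(im[90:240,150:370],None,fx=3.6,fy=3.6))
E
```

```text
t 37.28 p [0.4942 0.2225 0.1914] yaw_y -93.76 zt [ 0.    -0.001 -1.   ] w 0.0855 F [-0.4 -1.1  0. ] j [-0.62  0.64  0.18  1.87 -0.18  0.64 -1.97]
```

View pics/w22.png

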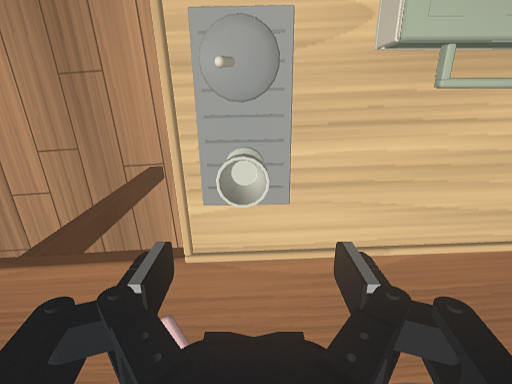

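View pics/t22.png

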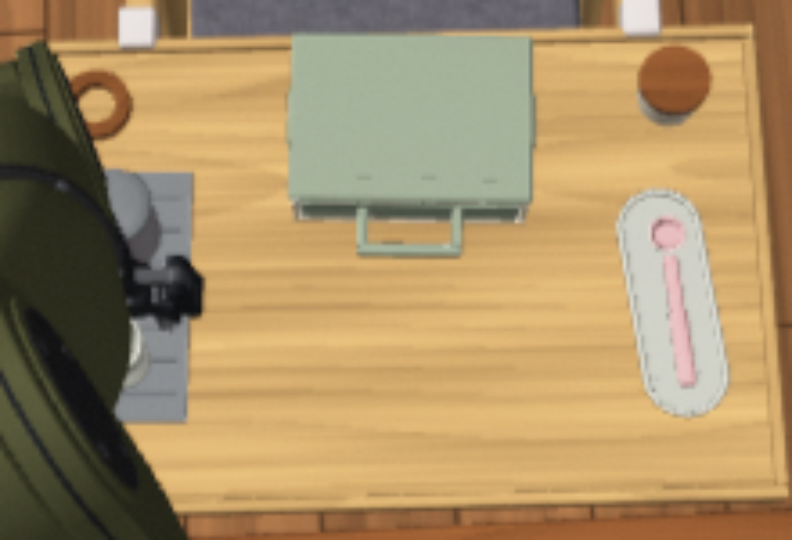

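The drawer is shut (front flush in the top view) and the spoon is in the rest. Fetch the egg cup back.

```bash
python3 - <<'E'
from st import *
from h import *
W=robot.calibration('wrist');W['extrinsics']=np.load('W22.npy')
for p in [(243,181),(216,181),(270,181),(243,155),(243,208)]: print(onz(W,p,.0945).round(4))
E
```

```text
[0.5024 0.2318 0.0945]
[0.504  0.2559 0.0945]
[0.5009 0.2077 0.0945]
[0.5259 0.23   0.0945]
[0.4765 0.2338 0.0945]
```

Emit:
arm_command:
  rows: [-1,0.15,0.16,0,0,0,0.3,-1,0.2,0.16,0,0,0,0.4,-1,0,0,0,0,0,0,-1,0,0,-0.5,0,0,0,-1,0,0,-0.7,0,0,0,-1,0,0,-0.7,0,0,0,-1,0,0,-0.7,0,0,0,-1,0,0,-0.7,0,0,0,-1,0,0,-0.7,0,0,0,-1,0,0,-0.6,0,0,0,-1,0,0,-0.3,0,0,0,-1,0,0,-0.15,0,0,0,-1,0,0,0,0,0,0,-1,0,0,0,0,0,0,-1,0,0,0,0,0,0]

```text
t: 38.63
eef_pos: [0.5033, 0.2325, 0.0659]
ee_rot: [1.0, -0.001, 0.001, -0.0]
wrist_force: [0.2, 0.8, 0.4]
grip_width: 0.0849
```

```bash
python3 - <<'E'
from st import *;import cv2
show();im=robot.read_camera('wrist')[:,:,::-1];cv2.imwrite('pics/w23.png',im)
E
```

```text
t 38.63 p [0.5033 0.2325 0.0659] yaw_y -90.12 zt [ 0.001  0.001 -1.   ] w 0.0849 F [0.2 0.8 0.4] j [-0.57  0.85  0.1   1.91 -0.2   0.38 -1.9 ]
```

View pics/w23.png

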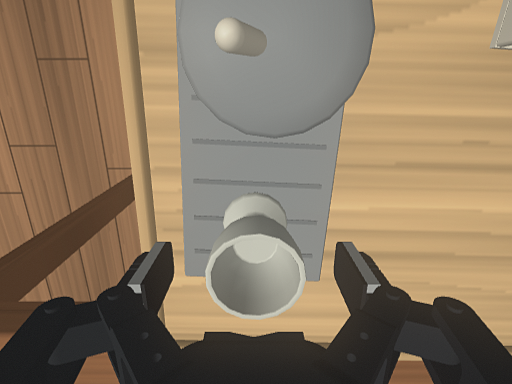

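Emit:
arm_command:
  rows: [0,0,0,0,0,0,0,0.5,0,0,0,0,0,0,1,0,0,0,0,0,0,1,0,0,0,0,0,0,1,0,0,0,0,0,0,1,0,0,0,0,0,0,1,0,0,0,0,0,0,1,0,0,0,0,0,0,1,0,0,0.3,0,0,0,1,0,0,0.5,0,0,0,1,0,0,0.7,0,0,0,1,0,0,0.7,0,0,0,1,0,0,0.5,0,0,0,1,0,0,0.3,0,0,0,1,0,0,0,0,0,0,1,0,0,0,0,0,0]
  grip_force: 25

```text
t: 40.02
eef_pos: [0.5026, 0.2322, 0.1401]
ee_rot: [1.0, -0.001, 0.0, -0.0]
wrist_force: [0.3, 0.5, -0.9]
grip_width: 0.0466
```

```bash
python3 - <<'E'
from st import *;import cv2
show();im=robot.read_camera('wrist')[:,:,::-1];cv2.imwrite('pics/w24.png',im)
E
```

```text
t 40.02 p [0.5026 0.2322 0.1401] yaw_y -90.12 zt [ 0.  0. -1.] w 0.0466 F [ 0.3  0.5 -0.9] j [-0.6   0.73  0.14  1.88 -0.18  0.54 -1.91]
```

View pics/w24.png

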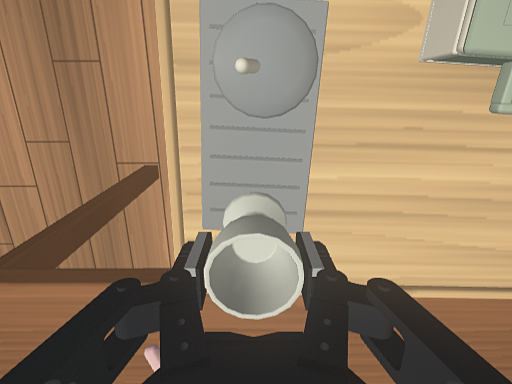

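Emit:
arm_command:
  rows: [1,0,-0.3,0,0,0,0,1,0,-0.6,0,0,0,0,1,-0.1,-0.8,0,0,0,0,1,-0.2,-0.9,0,0,0,0,1,-0.2,-0.9,0,0,0,0,1,-0.2,-0.9,0,0,0,0,1,-0.2,-0.9,0,0,0,0,1,-0.2,-0.9,0,0,0,0,1,-0.2,-0.9,0,0,0,0,1,-0.2,-0.9,0,0,0,0,1,-0.2,-0.9,0,0,0,0,1,0,-0.8,0,0,0,0,1,0,-0.5,0,0,0,0,1,0,-0.3,0,0,0,0,1,0,0,0,0,0,0,1,0,0,0,0,0,0,1,0,0,0,0,0,0,1,0,0,0,0,0,0]

```text
t: 41.57
eef_pos: [0.4603, -0.029, 0.1399]
ee_rot: [1.0, 0.0, -0.0, -0.0]
wrist_force: [-0.2, 0.1, -1.3]
grip_width: 0.0466
```

```bash
python3 st.py
```

```text
t 41.57 p [ 0.4603 -0.029   0.1399] yaw_y -90.0 zt [-0.     0.001 -1.   ] w 0.0466 F [-0.2  0.1 -1.3] j [-0.06  0.65  0.04  2.14 -0.07  0.35 -1.53]
```

Emit:
arm_command:
  rows: [1,0.03,-0.18,-0.3,0,0,0,1,0,0,-0.6,0,0,0,1,0,0,-0.6,0,0,0,1,0,0,-0.5,0,0,0,1,0,0,-0.4,0,0,0,1,0,0,-0.3,0,0,0,1,0,0,-0.2,0,0,0,1,0,0,-0.1,0,0,0,1,0,0,0,0,0,0,1,0,0,0,0,0,0,1,0,0,0,0,0,0]

```text
t: 42.48
eef_pos: [0.4613, -0.0348, 0.0655]
ee_rot: [1.0, -0.001, 0.0, 0.0]
wrist_force: [-0.2, -0.8, -1.7]
grip_width: 0.0466
```

```bash
python3 st.py
```

```text
t 42.48 p [ 0.4613 -0.0348  0.0655] yaw_y -90.12 zt [ 0.001 -0.    -1.   ] w 0.0466 F [-0.2 -0.8 -1.7] j [-0.04  0.8   0.02  2.18 -0.08  0.16 -1.52]
```

Emit:
arm_command:
  rows: [1,0,0.03,-0.06,0,0,0,1,0,0,-0.04,0,0,0,1,0,0,0,0,0,0,1,0,0,0,0,0,0,0.4,0,0,0,0,0,0,0.2,0,0,0,0,0,0,0,0,0,0,0,0,0,-0.5,0,0,0,0,0,0,-1,0,0,0,0,0,0,-1,0,0,0,0,0,0,-1,0,0,0,0,0,0,-1,0,0,0.3,0,0,0,-1,0,0,0.6,0,0,0,-1,0,0,0.8,0,0,0,-1,0,0,0.9,0,0,0,-1,0,0,0.9,0,0,0,-1,0,0,0.9,0,0,0,-1,0,0,0.6,0,0,0,-1,0,0,0,0,0,0,-1,0,0,0,0,0,0]

```text
t: 44.15
eef_pos: [0.4613, -0.034, 0.1885]
ee_rot: [1.0, -0.001, 0.001, 0.0]
wrist_force: [0.0, -0.4, -0.9]
grip_width: 0.0857
```

```bash
python3 - <<'E'
from st import *;import cv2
from h import *
show();W=robot.calibration('wrist');np.save('W25.npy',W['extrinsics']);im=robot.read_camera('wrist')[:,:,::-1];cv2.imwrite('pics/w25.png',im)
E
```

```text
t 44.15 p [ 0.4613 -0.034   0.1885] yaw_y -90.13 zt [ 0.002 -0.    -1.   ] w 0.0857 F [ 0.  -0.4 -0.9] j [-0.06  0.56  0.06  2.1  -0.07  0.49 -1.53]
```

View pics/w25.png

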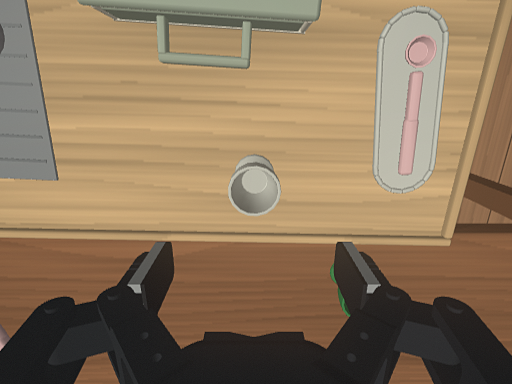

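Egg cup is upright at (254,188), the same pixel as before. Now the straw cup.

Emit:
arm_command:
  rows: [-1,0.2,0.4,0,0,0,0,-1,0.5,0.9,0,0,0,0,-1,0.5,1,0,0,0,0,-1,0.5,1,0,0,0,0,-1,0.5,1,0,0,0,0,-1,0.5,1,0,0,0,0,-1,0.5,1,0,0,0,0,-1,0.5,1,0,0,0,0,-1,0.5,1,0,0,0,0,-1,0.5,1,0,0,0,0,-1,0.5,0.7,0,0,0,0,-1,0.3,0.4,0,0,0,0,-1,0,0,0,0,0,0,-1,0,0,0,0,0,0,-1,0,0,0,0,0,0,-1,0,0,0,0,0,0,-1,0,0,0,0,0,0]

```text
t: 45.62
eef_pos: [0.598, 0.2247, 0.1875]
ee_rot: [1.0, -0.002, -0.0, 0.0]
wrist_force: [-0.6, -1.0, 0.2]
grip_width: 0.0855
```

```bash
python3 - <<'E'
from st import *;import cv2
from h import *
show();W=robot.calibration('wrist');np.save('W26.npy',W['extrinsics']);im=robot.read_camera('wrist')[:,:,::-1];cv2.imwrite('pics/w26.png',im)
E
```

```text
t 45.62 p [0.598  0.2247 0.1875] yaw_y -90.21 zt [-0.001 -0.001 -1.   ] w 0.0855 F [-0.6 -1.   0.2] j [-0.5   0.76  0.13  1.57 -0.12  0.82 -1.9 ]
```

View pics/w26.png

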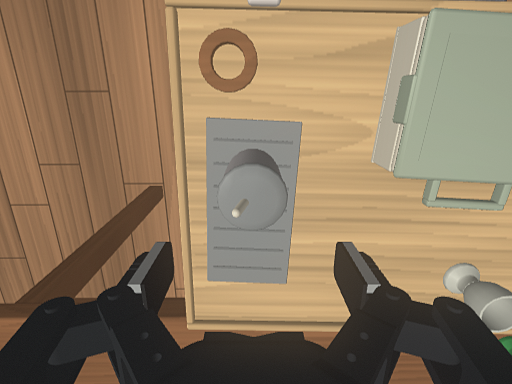

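Emit:
arm_command:
  rows: [-1,0.02,0.04,-0.4,0,0,0,-1,0,0,-0.7,0,0,0,-1,0,0,-0.7,0,0,0,-1,0,0,-0.7,0,0,0,-1,0,0,-0.7,0,0,0,-1,0,0,-0.6,0,0,0,-1,0,0,-0.4,0,0,0,-1,0,0,-0.2,0,0,0,-1,0,0,-0.08,0,0,0,-1,0,0,0,0,0,0,-1,0,0,0,0,0,0,0,0,0,0,0,0,0,0.5,0,0,0,0,0,0,1,0,0,0,0,0,0,1,0,0,0,0,0,0,1,0,0,0,0,0,0,1,0,0,0,0,0,0,1,0,0,0,0,0,0,1,0,0,0,0,0,0]
  grip_force: 30

```text
t: 47.25
eef_pos: [0.5996, 0.227, 0.0765]
ee_rot: [1.0, -0.001, 0.001, -0.0]
wrist_force: [-1.2, -1.4, 5.6]
grip_width: 0.0565
```

```bash
python3 st.py
```

```text
t 47.25 p [0.5996 0.227  0.0765] yaw_y -90.14 zt [ 0.001  0.    -1.   ] w 0.0565 F [-1.2 -1.4  5.6] j [-0.49  0.91  0.1   1.64 -0.14  0.6  -1.89]
```

Emit:
arm_command:
  rows: [1,0,0,0.3,0,0,0,1,0,0,0.5,0,0,0,1,0,0,0.7,0,0,0,1,-0.2,-0.1,0.7,0,0,0,1,-0.4,-0.3,0.4,0,0,0,1,-0.6,-0.6,0.2,0,0,0,1,-0.7,-0.8,0,0,0,0,1,-0.7,-0.8,0,0,0,0,1,-0.7,-0.8,0,0,0,0,1,-0.7,-0.8,0,0,0,0,1,-0.6,-0.8,0,0,0,0,1,-0.4,-0.7,0,0,0,0,1,-0.2,-0.4,0,0,0,0,1,0,-0.2,0,0,0,0,1,0,0,0,0,0,0,1,0,0,0,0,0,0,1,0,0,0,0,0,0,1,0,0,0,0,0,0]

```text
t: 48.75
eef_pos: [0.4698, 0.0708, 0.1455]
ee_rot: [1.0, -0.0, 0.0, -0.0]
wrist_force: [0.2, 1.3, -2.0]
grip_width: 0.0561
```

```bash
python3 - <<'E'
from st import *;import cv2
from h import *
show();im=robot.read_camera('wrist')[:,:,::-1];cv2.imwrite('pics/w27.png',im)
E
```

```text
t 48.75 p [0.4698 0.0708 0.1455] yaw_y -90.02 zt [ 0.001  0.001 -1.   ] w 0.0561 F [ 0.2  1.3 -2. ] j [-0.28  0.65  0.06  2.1  -0.1   0.39 -1.72]
```

View pics/w27.png

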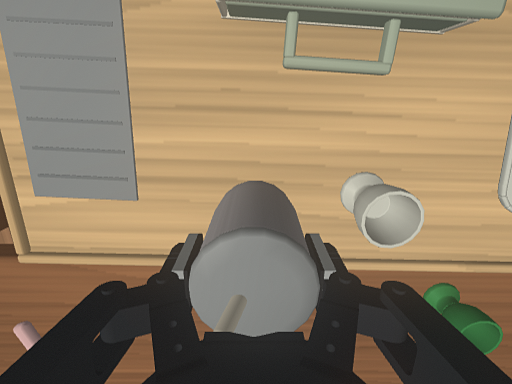

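Emit:
arm_command:
  rows: [1,-0.03,-0.14,-0.3,0,0,0,1,0,0,-0.6,0,0,0,1,0,0,-0.6,0,0,0,1,0,0,-0.5,0,0,0,1,0,0,-0.3,0,0,0,1,0,0,-0.2,0,0,0,1,0,0,-0.15,0,0,0,1,0,0,-0.1,0,0,0,1,0,0,0,0,0,0,1,0,0,0,0,0,0,1,0,0,0,0,0,0]

```text
t: 49.72
eef_pos: [0.4685, 0.066, 0.0772]
ee_rot: [1.0, -0.001, 0.0, -0.0]
wrist_force: [0.0, -0.5, -0.8]
grip_width: 0.0559
```

```bash
python3 st.py
```

```text
t 49.72 p [0.4685 0.066  0.0772] yaw_y -90.13 zt [ 0.001  0.    -1.   ] w 0.0559 F [ 0.  -0.5 -0.8] j [-0.26  0.78  0.03  2.15 -0.1   0.22 -1.71]
```

Emit:
arm_command:
  rows: [1,0,0.04,-0.1,0,0,0,1,0,0,-0.05,0,0,0,1,0,0,0,0,0,0,1,0,0,0,0,0,0]

```text
t: 50.05
eef_pos: [0.4686, 0.0672, 0.0735]
ee_rot: [1.0, -0.001, 0.001, -0.0]
wrist_force: [-1.0, 0.0, 4.0]
grip_width: 0.056
```

```bash
python3 st.py
```

```text
t 50.05 p [0.4686 0.0672 0.0735] yaw_y -90.11 zt [ 0.001  0.    -1.   ] w 0.056 F [-1.  0.  4.] j [-0.26  0.79  0.03  2.15 -0.11  0.21 -1.71]
```

Contact (+4 N). Release and retreat upwards.

Emit:
arm_command:
  rows: [0.4,0,0,0,0,0,0,0.2,0,0,0,0,0,0,0,0,0,0,0,0,0,-0.5,0,0,0,0,0,0,-1,0,0,0,0,0,0,-1,0,0,0,0,0,0,-1,0,0,0,0,0,0,-1,0,0,0.3,0,0,0,-1,0,0,0.6,0,0,0,-1,0,0,0.8,0,0,0,-1,0,0,0.9,0,0,0,-1,0,0,0.9,0,0,0,-1,0,0,0.9,0,0,0,-1,0,-0.3,0.9,0,0,0,-1,0,-0.7,0.6,0,0,0,-1,0,-0.8,0.3,0,0,0,-1,0,-0.4,0,0,0,0,-1,0,0,0,0,0,0,-1,0,0,0,0,0,0,-1,0,0,0,0,0,0]

```text
t: 51.72
eef_pos: [0.4677, 0.0131, 0.2274]
ee_rot: [1.0, -0.0, -0.001, -0.0]
wrist_force: [-0.3, 0.4, 0.6]
grip_width: 0.0854
```

Emit:
arm_command:
  rows: [-1,0,0,0,0,0,0,-1,0,0,0,0,0,0]

```text
t: 51.88
eef_pos: [0.4679, 0.0131, 0.2275]
ee_rot: [1.0, -0.0, -0.001, -0.0]
wrist_force: [-0.0, -0.1, -0.5]
grip_width: 0.0855
```

```bash
python3 - <<'E'
from st import *;import cv2
from h import *
show();W=robot.calibration('wrist');np.save('W28.npy',W['extrinsics']);im=robot.read_camera('wrist')[:,:,::-1];cv2.imwrite('pics/w28.png',im)
im=robot.read_camera('side')[:,:,::-1];cv2.imwrite('pics/s28.png',cv2.resize(im[140:280,110:290],None,fx=4.2,fy=4.2,interpolation=cv2.INTER_CUBIC))
E
```

```text
t 51.88 p [0.4679 0.0131 0.2275] yaw_y -90.02 zt [-0.001  0.    -1.   ] w 0.0855 F [-0.  -0.1 -0.5] j [-0.18  0.5   0.08  2.04 -0.07  0.61 -1.62]
```

View pics/w28.png

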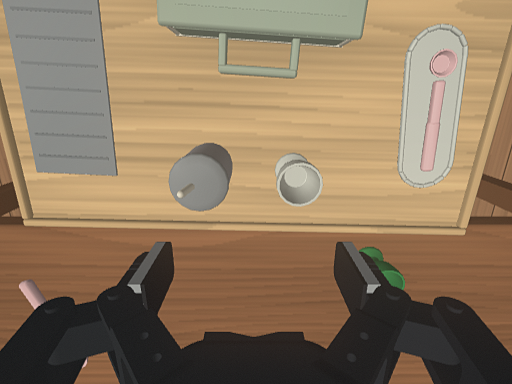

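View pics/s28.png

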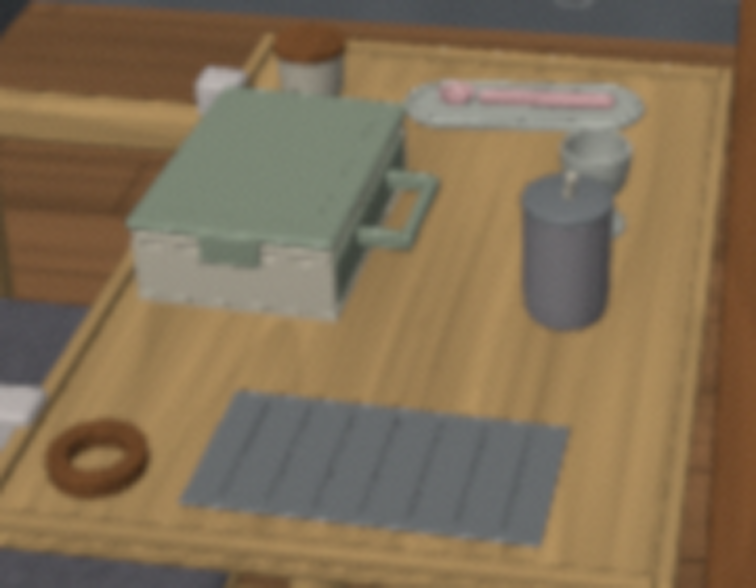

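The side view puts both cups at the same pixels as at the start (straw cup (565,255), egg cup (595,160) in the crop), and the drawer front sits in the box. One numeric check before handing in.

```bash
python3 - <<'E'
from st import *
from h import *
W=robot.calibration('wrist');W['extrinsics']=np.load('W28.npy');z0=.0275
for n,p,h in [('lid',(199,181),.089),('egg',(299,184),.064),('bar',(258,72),.036),('spoon b',(444,48),.014),('spoon e',(427,170),.014)]: print(n,onz(W,p,z0+h).round(4))
print(robot.hand_in())
E
```

```text
lid [0.4711 0.0652 0.1165]
egg [ 0.4603 -0.0338  0.0915]
bar [0.5705 0.0091 0.0635]
spoon b [ 0.5956 -0.1882  0.0415]
spoon e [ 0.4622 -0.1961  0.0415]
the job is handed in; nothing more can be done
None
```

I finished the whole job and handed it in at about 52 s of the 152 s allowed; the hand-in gives no verdict.

I stood both cups on the grey mat, then pulled the drawer to its stop, where the force rose to about 12 N with no further travel. I laid the small pink spoon in the spoon rest, pushed the drawer shut until it met its stop, and put both cups back.

Last checks from the cameras:
- **Spoon:** its middle was within about 2 mm of the rest's middle and its direction within about 2°.
- **Drawer:** the front sits in the box. The handle measured at x = 0.5705 m against about 0.572 m expected when shut.
- **Straw cup:** measured at (0.471, 0.065) against (0.468 to 0.471, 0.067) at the start.
- **Egg cup:** measured at (0.460, −0.034) against (0.460, −0.033) at the start.
- **Bystanders:** the snack pot and teething ring look unmoved in the side view, and both cups are upright. The gripper was open and clear of everything.

Two readings disagreed along the way. The first wrist picture was 5–8 mm off because the arm was still settling, so I held the arm still and measured again. The top and wrist views also differ by 2–5 mm for the straw cup's lid, which is well inside the 15 mm tolerance.

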